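Stow the glue stick in the latched tilt-out bin

ROBOT

A 6-joint arm with a two-finger parallel gripper is mounted at the origin on a cart in front of the work surface, level with it; the furniture and walls round the work are solid. World frame = base frame: x ahead of the robot, y to its left, z up, the work surface at z = 0. Lengths are in mm, angles in rad, forces in N, time in s.
With the tool pointing down it reaches from about 300 to 775 mm from the base axis. Payload 14.6 kg.
Tool frame: the origin (TCP) lies midway between the tips of the shut fingers; the grasp point (between the pads) lies 19 mm behind it; x points along the fingers, z is the direction in which the jaws open and shut, and the axes are right-handed (so a half turn about x gives the same grasp; the last joint's range is limited). The gripper opens to 94 mm and grips with 3 to 60 N. Pads are 16 mm wide; open, the fingers measure 119 mm over their backs; the gripper's body (75 mm by 177 mm) begins 78 mm behind the grasp point.
Start: joints at [-1.208, 0.3, 1.521, -0, 1.321, -0.067], TCP at [229.171, -499.97, 205.446] pointing down, gripper open.
Joint ranges: [-3.03, 3.03], [-0.79, 2.21], [0.23, 2.52], [-1.04, 4.18], [0, 3.07], [-2.55, 2.55]. Speed limits (rad/s): [2.22, 2.22, 2.57, 3.14, 3.14, 3.14].

INTERFACE

Orientations are given as [roll, pitch, yaw] about the fixed x, y, z axes, in that order (R = Rz(yaw) Ry(pitch) Rx(roll)).
In Python, from cell import * gives the robot as it stands.
- The arm moves only by the tool play_rows, never from a script. Its argument "motion" is one flat list of numbers, 7 for each row, row after row: the turn, a rotation vector about the tool's x, y, z in rad, then the shift along the tool's x, y, z in m, then the closure, from -1 (fully open) to 1 (shut), so that 0 is half open. In form: [rx, ry, rz, x, y, z, fingers, rx, ry, rz, x, y, z, fingers, ...]. A call has 1 to 20 rows; each row shifts and turns the pose as measured when the row begins, along the tool's axes as they then stand; what a row does not reach is not made up. A row lasts 1/10 s, in which the tool goes at most 50 mm and 8.59 degrees, less where a joint would pass 70% of its speed; a pose out of reach is approached as far as the arm can. A call with a gripper value outside its range is refused whole. The fingers move at their own pace and stop on an object; "newtons" is the grip in N (left out, the last holds). Time passes only in rows, so rows that do not move let the fingers close. It gives the time, the measured TCP pose, the force and the opening at its end, in the units of the state.
- read_state(): the state, without advancing time (a new reading comes with each control period).
- camera(name): name is "side" or "top"; returns (picture, depth): 420x560x3 uint8, blue, green, red; 420x560 float32, mm along the optical axis (not along the pixel's ray), 0 where there is no reading.
- camera_params(name): a dict with "fx", "fy", "cx", "cy" (pixels), "T" (4x4, takes a point from camera to world coordinates). Camera axes: x right, y down, z forward; pixel columns grow to the right and rows downward; lengths in mm; the calibration is good to about 2 mm. A picture is of the moment at which its call begins. camera_params takes no time and is no camera call.
- sign_off(): hands the job in, once; it reports no verdict.
Trained networks look in the newest picture that a camera, given by its name, has taken for a name from the list of things; names that differ only in an ending like _2 or _b are one class to them, and where a whole thing is asked for, a point or a joint stands for the part that bears it (a point fixed in the world has none). Each returns a list of dicts, best first, with "conf" (0 to 1); they miss things now and then, are a little off and sometimes report something else, mostly with a low value. They report only what shows in the picture. A call takes as long as a camera call. They do not tell look-alikes from the thing itself.
- masks_of(camera, name): "region" (420x560 bool, what is visible of it).
- place_of(camera, name): "at" ([x, y, z] in mm, in the coordinates of the camera as it stood for that picture, good to about 4 mm: a listed point, or the origin of a listed thing).
The state is a dict: "clock": time; "joints": joint angles; "qd": joint speeds; "effort": joint torques, N m; "eef_pos": TCP position; "eef_rot": TCP orientation; "wrist_force": force on the tool from outside, world axes, zero at the start; "moment": the same for the moment, N m; "finger_gap": finger opening in mm.
Only numpy, scipy, OpenCV 4.12 (cv2) and the standard library are available. Lean on these libraries where they do the work, as an engineer would, in place of code of your own. Each camera call takes 0.05 s, during which the arm holds its last target.

TASK

Put the glue stick away in the grey tilt-out bin cabinet: reach in through the gap above the bin's front, find the sprung hook by touch and press it down so that the front pops out, and put the glue stick in the trough. Then push the front shut until the hook snaps and holds it, and leave the white cup and the tape measure standing where they are.

Things in the scene. Friction and masses are not known exactly. Their poses are not given: they have to be found in the camera images.
- cabinet: Grey metal cabinet, 200 deep x 238 wide x 234 high mm, fixed on the desk. Origin: centre of its underside; x to its back, y to its left, z up; mm in this frame below. Front panel (12 thick, outer face x -102) up to z 160, with a flat flange folded inward at its top. Side walls at y +-111 to +-119 start at x -41 above z 150. Notes and an eraser lie on top.
- flange_edge (a point): Fixed point, cabinet frame (-65, 0, 160): middle of the flange's rear upper edge while the front is shut. The gap lies between this edge and the top board's front edge, over the full width. Axes as the cabinet.
- board_edge (a point): Fixed point, cabinet frame (-47, 0, 224): middle of the front lower edge of the top board (10 thick, reaching to the back). The gap is 64 high but only 18 deep in x, so fingers enter only slanting, forward and down, about 25 to 50 degrees off vertical.
- pad_line (a point): Fixed point, cabinet frame (-39, 0, 156): the hook's thumb pad (42 long in x, 24 wide in y, top at z 156) is centred on the line along y through it, anywhere from y -50 to +50, not measured. Pressed 5 to 10 mm down (4 to 8 N, springs back, stop at 11 mm) it frees the front, which springs out at once, clear of the finger. Beside the pad the gap is empty down to z 65.
- hinge_line (a point): Fixed point, cabinet frame (-96, 0, 15): middle of the front's hinge axis, which runs along the cabinet's y. Axes as the cabinet.
- bin (a joint): Angle of the tilt-out front, rad: 0 shut (held by the hook with up to 0.03 play), 0.7 fully out towards the robot, -0.025 pushed in to the stop. A spring drives it out, about 5 N at the top edge. Pushed in to about -0.01 the hook snaps over it by itself (6 to 12 N at the top edge).
- front_edge (a point): On the moving front: middle of its outer upper edge, 145 mm above and 6 mm in front of the hinge axis when shut; fully out it is about 93 mm nearer the robot and 38 mm lower.
- trough (a point): Centre of the trough's floor, moving with the front; x to the back, z up when shut. Inside 88 deep (x +-44), 200 wide (y +-100); back wall 45 high. With the front out, floor and panel form a V whose lowest line lies 44 mm from here along -x (6 mm behind and 6 mm above the hinge axis when shut), open from above about 110 mm wide between flange and top board.
- glue_stick: White glue stick with red cap, standing, 28 diameter x 94 high mm, about 35 g. Origin: centre of its underside, z along its length. It stands front left, front right, or left of the cabinet.
- cup: White plastic cup, empty, 72 diameter x 83 high mm, standing on the desk. Origin: centre of its underside. Leave it.
- tape_measure: Black tape measure with red parts, 41 x 82 x 72 mm, standing on the desk. Origin: centre of its underside. Leave it.
Things that resemble listed ones, but are neither listed nor needed, are in the scene too. Several things look just like the glue_stick: the one meant starts farthest to the robot's left.

How it is judged:
By the outcome, as a careful person would: the job done as asked, in the order asked, and still so for the second after the job is handed in, with the robot touching nothing.
It also fails if it takes over 72 s, if anything falls off the work surface, if the arm or the gripper's body presses on something with over 40 N, if the wrist force passes 120 N, or if a joint passes its speed limit or range.

## Working session

There is one attempt and no reset: what is moved stays moved. The work goes in short steps, Python scripts to look and compute and a tool call to move; the robot and the scene stay as the last step left them, time stands still between calls to the robot, and variables do not carry over. Pictures are saved under pics/ and viewed, and the job is handed in when it is done.

Besides the shell and the picture viewer there is one more tool, called after "Emit:" as a command line: name --argument value ..., lists and objects as JSON in quotes. play_rows: Moves the arm, as the interface text tells. Its arguments: {"type":"object","properties":{"motion":{"type":"array","items":{"type":"number"}},"newtons":{"type":"number"}},"required":["motion"]}

```bash
ls; mkdir -p pics; python3 - <<'E'
from cell import *
import cv2
s=read_state();print(s)
for n in("side","top"):
    p,d=camera(n);cv2.imwrite(f"pics/{n}0.png",p)
    import numpy as np
    np.save(f"/tmp/{n}_d.npy",d)
    print(n,camera_params(n))
    for t in("cabinet","glue_stick","cup","tape_measure","front_edge","trough","flange_edge","board_edge","pad_line"):
        try:
            T=np.array(camera_params(n)["T"])
            print(t,[(round(o["conf"],2),np.round((T@np.r_[o["at"],1])[:3],0)) for o in place_of(n,t)])
        except Exception as e: print(t,e)
print(read_state()["clock"])
E
```

```text
pics
{'clock': 0.0, 'joints': array([-1.20760078e+00,  3.00477462e-01,  1.52156070e+00,  1.07398177e-05,
        1.32069305e+00, -6.66174825e-02]), 'qd': array([ 0.00018367,  0.00070599,  0.00277235,  0.00053983, -0.00118487,
       -0.00205527]), 'effort': array([-8.58035892e-04, -5.31804764e+01, -3.52736521e+01,  7.07848719e-02,
        2.43876205e-02, -7.96730183e-05]), 'eef_pos': array([ 229.08667189, -499.74138841,  204.89145931]), 'eef_rot': array([3.06583877, 1.56965772, 1.92485281]), 'wrist_force': array([ 0.93220726,  0.52884206, -0.04087186]), 'moment': array([ 0.01801905,  0.00070275, -0.05095316]), 'finger_gap': 94.38744758552954}
side {'fx': 397.0481748080287, 'fy': 397.0481748080287, 'cx': 286.2972211584186, 'cy': 213.89824141090722, 'T': array([[-9.78589556e-01, -1.28730612e-01,  1.60595489e-01,
         3.94694135e+02],
       [-2.04997927e-01,  5.39877211e-01, -8.16399686e-01,
         7.56993236e+02],
       [ 1.83937870e-02, -8.31841948e-01, -5.54707709e-01,
         6.80128148e+02],
       [ 0.00000000e+00,  0.00000000e+00,  0.00000000e+00,
         1.00000000e+00
[... 721 characters left out ...]
 -6.25368884e-03,
        -2.78948624e+01],
       [ 2.96544667e-03, -2.13397627e-01, -9.76960930e-01,
         1.46558392e+03],
       [ 0.00000000e+00,  0.00000000e+00,  0.00000000e+00,
         1.00000000e+00]])}
cabinet [(0.57, array([682.,   4.,  -5.]))]
glue_stick [(0.72, array([563., 195.,   1.])), (0.71, array([594., 265.,   3.])), (0.52, array([391., 186.,   0.])), (0.46, array([633., 191.,   3.]))]
cup []
tape_measure [(0.69, array([439., 284.,   3.]))]
front_edge [(0.8, array([579.,  22., 156.]))]
trough [(0.89, array([637.,  13.,  25.]))]
flange_edge [(0.72, array([620.,  13., 157.]))]
board_edge [(0.91, array([633.,  15., 218.]))]
pad_line [(0.96, array([646.,   7., 151.]))]
1.0
```

View pics/side0.png

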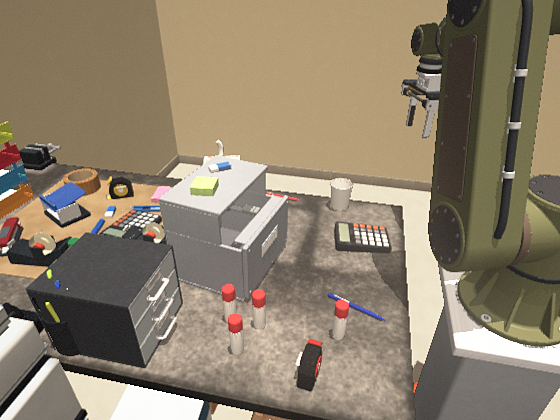

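View pics/top0.png

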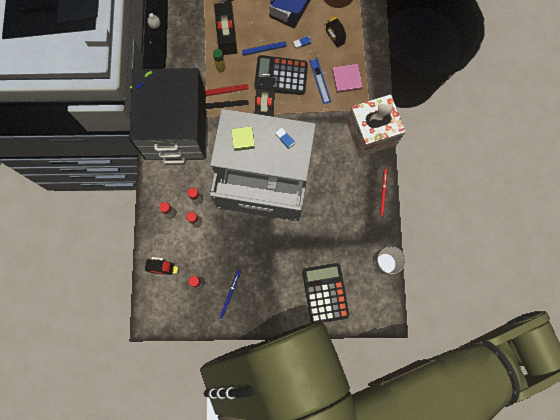

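Glue stick candidates (top pixels): (165,207), (193,193), (191,216) and (194,282). (165,207) lies farthest to the left, at about (590,267). Next I'll take close crops and fit the cabinet pose from depth.

```bash
python3 - <<'E'
from cell import *
import cv2, numpy as np
t=cv2.imread("pics/top0.png");s=cv2.imread("pics/side0.png")
a=cv2.resize(t[100:230,140:330],None,fx=4,fy=4,interpolation=cv2.INTER_CUBIC);cv2.imwrite("pics/topc.png",a)
b=cv2.resize(s[150:370,150:350],None,fx=2.7,fy=2.7,interpolation=cv2.INTER_CUBIC);cv2.imwrite("pics/sidec.png",b)
def cloud(n):
    d=np.load(f"/tmp/{n}_d.npy");P=camera_params(n);v,u=np.mgrid[:420,:560]
    X=np.stack([(u-P["cx"])*d/P["fx"],(v-P["cy"])*d/P["fy"],d,np.ones_like(d)],-1)@np.array(P["T"]).T
    X=X[...,:3];X[d==0]=np.nan;return X
for n in("top","side"):
    X=cloud(n);np.save(f"/tmp/{n}_X.npy",X)
    m=(abs(X[...,2]-234)<6)&(X[...,0]>500)&(X[...,0]<850)&(abs(X[...,1])<170)
    pts=X[m][:,:2].astype(np.float32);r=cv2.minAreaRect(pts);print(n,len(pts),np.nanmedian(X[m][:,2]),r,cv2.boxPoints(r).round())
    # robust edge direction by region mask
    nb,l,st,c=cv2.connectedComponentsWithStats(m.astype(np.uint8));print(st[1:][st[1:,4]>50])
X=np.load("/tmp/top_X.npy")
for p in[(165,207),(193,193),(191,216),(194,282),(390,261)]:print(p,X[p[1],p[0]].round())
E
```

```text
top 4957 234.2584620949765 ((711.1466674804688, -0.7512054443359375), (238.4860076904297, 152.2998809814453), 79.46678924560547) [[ 614. -104.]
 [ 764. -132.]
 [ 808.  103.]
 [ 658.  130.]]
[[ 210  109  106   73 4957]]
side 3019 235.1493951522586 ((708.1931762695312, 0.17828369140625), (240.96792602539062, 153.1784210205078), 79.5962905883789) [[ 611. -104.]
 [ 762. -132.]
 [ 805.  105.]
 [ 655.  133.]]
[[ 159  155  109   61 3019]]
(165, 207) [589. 264.  92.]
(193, 193) [623. 189. 103.]
(191, 216) [564. 195.  89.]
(194, 282) [390. 183.  94.]
(390, 261) [ 447. -343.    5.]
```

View pics/topc.png

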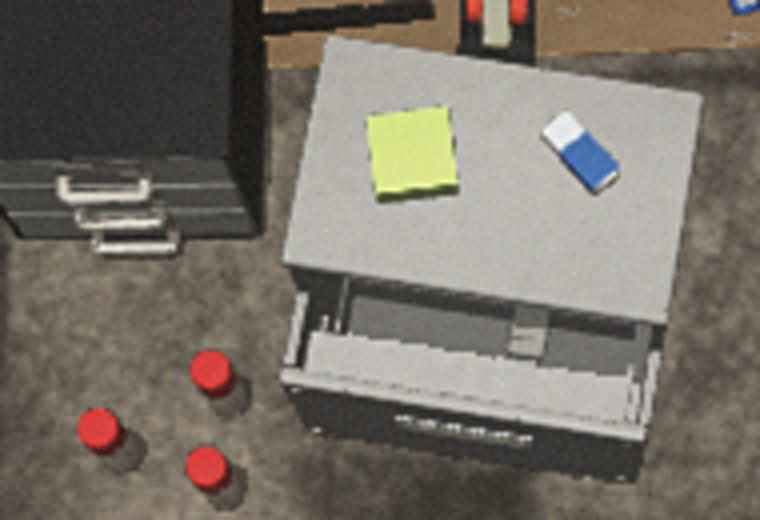

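View pics/sidec.png

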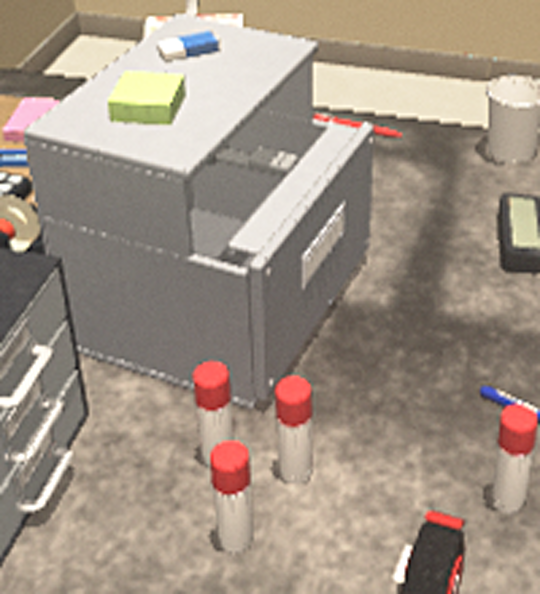

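```bash
python3 - <<'E'
import numpy as np
from scipy.optimize import least_squares
yaw=-0.184;c0=np.array([682,5.])
def loc(X,c=c0,y=yaw):
    R=np.array([[np.cos(y),-np.sin(y)],[np.sin(y),np.cos(y)]]);return np.concatenate([(X[...,:2]-c)@R,X[...,2:]],-1)
for n in("side","top"):
    X=np.load(f"/tmp/{n}_X.npy");L=loc(X)
    for nm,m,ax in(("front",(abs(L[...,0]+102)<12)&(abs(L[...,1])<100)&(L[...,2]>25)&(L[...,2]<140),0),("left",(abs(L[...,1]-119)<12)&(L[...,0]>-85)&(L[...,0]<90)&(L[...,2]>25)&(L[...,2]<225),1)):
        P=L[m]
        if len(P)<50: print(n,nm,len(P));continue
        o=1-ax;k=np.polyfit(P[:,o],P[:,ax],1);print(n,nm,len(P),"slope",k[0],"at0",k[1], "med",np.median(P[:,ax]))
    t=(abs(L[...,2]-234)<5)&(abs(L[...,0])<130)&(abs(L[...,1])<140);P=L[t]
    # extents of top
    for a,bnd in((0,(-47,100)),(1,(-119,119))): print(n,"ext",np.percentile(P[:,a],[.5,1,99,99.5]).round(1),bnd)
    print("z top",np.median(P[:,2]))
    m=(L[...,2]>145)&(L[...,2]<168)&(L[...,0]>-62)&(L[...,0]<-15)&(abs(L[...,1])<60)
    v,u=np.nonzero(m); 
    print(n,"pad px",u.min(),u.max(),v.min(),v.max(),"loc",L[m].min(0).round(),L[m].max(0).round(),np.median(L[m],0).round(1),len(u))
    for x in np.unique(v): print(x,[(uu,*L[x,uu].round().astype(int)) for uu in u[v==x]][:9:2])
E
```

```text
side front 1268 slope -0.002975597243295588 at0 -104.7655466134722 med -104.66307790524449
side left 4160 slope 0.005115925593679249 at0 118.04475419556172 med 118.14372225029861
side ext [-49.1 -48.9  99.2 100.3] (-47, 100)
side ext [-116.7 -114.7  119.   119.4] (-119, 119)
z top 235.15869151078985
side pad px 241 260 204 214 loc [-62. -46. 145.] [-16. -19. 159.] [-42.2 -27.1 156.5] 139
204 [(np.int64(245), np.int64(-20), np.int64(-43), np.int64(156)), (np.int64(247), np.int64(-25), np.int64(-44), np.int64(157))]
205 [(np.int64(245), np.int64(-23), np.int64(-37), np.int64(158)), (np.int64(247), np.int64(-28), np.int64(-38), np.int64(158)), (np.int64(249), np.int64(-32), np.int64(-41), np.int64(157)), (np.int64(251), np.int64(-36), np.int64(-44), np.int64(157)), (np.int64(253), np.int64(-42), np.int64(-43), np.int64(159))]
206 [(np.int64(244), np.int64(-23), np.int64(-32), np.int64(158)), (np.int64(246), np.int64(-28), np.int64(-33), np.int64(158)), (np.int64(248), np.int64(-33), np.int64(-34), np.int64(159)), (np.int64(250), np.int64(-35), np.int64(-40), np.int64(156)), (np.int64(25
[... 6424 characters left out ...]
)), (np.int64(271), np.int64(-55), np.int64(-34), np.int64(149)), (np.int64(273), np.int64(-56), np.int64(-39), np.int64(155)), (np.int64(275), np.int64(-55), np.int64(-44), np.int64(157))]
189 [(np.int64(268), np.int64(-59), np.int64(-27), np.int64(151)), (np.int64(270), np.int64(-58), np.int64(-32), np.int64(148)), (np.int64(272), np.int64(-58), np.int64(-37), np.int64(151)), (np.int64(274), np.int64(-56), np.int64(-42), np.int64(150))]
190 [(np.int64(268), np.int64(-61), np.int64(-27), np.int64(147)), (np.int64(270), np.int64(-60), np.int64(-32), np.int64(147)), (np.int64(273), np.int64(-58), np.int64(-40), np.int64(146))]
191 [(np.int64(273), np.int64(-61), np.int64(-40), np.int64(146))]
```

The pad shows in both views at about cabinet y = -33, and the cabinet is at about (682, 5) with yaw -0.184. The choice of glue stick is confirmed. Next is a planning helper.

```bash
cat > h.py <<'E'
import numpy as np
from scipy.spatial.transform import Rotation as Ro
from cell import *
C=np.array([682,5.,0]);YAW=-0.184
RC=Ro.from_euler("z",YAW)
def w(p): return C+RC.apply(np.array(p,float))
def cab(p): return RC.inv().apply(np.array(p,float)-C)
def cur():
    s=read_state();return np.array(s["eef_pos"]),Ro.from_euler("xyz",s["eef_rot"]),s
def tool(theta,yaw,flip=1):
    """tool x leaning forward theta off vertical in heading yaw; z = +-horizontal left"""
    h=np.array([np.cos(yaw),np.sin(yaw),0]);l=np.array([-np.sin(yaw),np.cos(yaw),0])*flip
    x=np.sin(theta)*h+np.array([0,0,-np.cos(theta)]);return Ro.from_matrix(np.stack([x,np.cross(l,x),l],1))
def plan(wps,p=None,R=None,dmax=45,amax=8,start=None):
    """wps: list of (pos,Rot,closure[,maxstep]); prints rows; interpolates"""
    if p is None: p,R,s=cur()
    tot=0
    for wp in wps:
        tp,tR,cl=wp[:3];dm=wp[3] if len(wp)>3 else dmax
        rv=(R.inv()*tR).as_rotvec();n=int(max(np.ceil(np.linalg.norm(tp-p)/dm),np.ceil(np.degrees(np.linalg.norm(rv))/amax),1))
        out=[]
        for i in range(n):
            k=n-i
            rv=np.round((R.inv()*tR).as_rotvec()/k,3);sh=np.round(R.inv().apply(tp-p)/k/1000,4)
            p=p+R.apply(sh*1000);R=R*Ro.from_rotvec(rv)
            out.append(",".join("%g"%v for v in [*rv,*sh,cl]))
        tot+=n
        print(f"# {n} rows ->",p.round(1),"cab",cab(p).round(1));print(",\n".join(out)+",")
    print("total",tot);return p,R
E
python3 - <<'E'
from h import *
p,R,s=cur();print(R.as_matrix().round(2))
th=np.radians(38)
for f in(1,-1): print(f,(R.inv()*tool(th,YAW,f)).magnitude())
f=min((1,-1),key=lambda f:(R.inv()*tool(th,YAW,f)).magnitude())
T=tool(th,YAW,f);d=T.apply([1,0,0])
tip=w([-33,-33,166])
plan([(np.array([300,-400,330]),R*Ro.from_rotvec((R.inv()*T).as_rotvec()*.3),1),(tip-130*d,T,1),(tip-40*d,T,1,30)])
E
```

```text
[[-0.    0.91  0.42]
 [-0.    0.42 -0.91]
 [-1.   -0.    0.  ]]
1 2.5622211256385703
-1 0.8959064090724944
# 4 rows -> [ 300. -400.  330.] cab [-301.4 -468.   330. ]
0.044,-0.015,0.048,-0.0311,0.0265,-0.0153,1,
0.044,-0.015,0.048,-0.0301,0.0273,-0.0161,1,
0.045,-0.016,0.048,-0.029,0.028,-0.0168,1,
0.044,-0.015,0.049,-0.0279,0.0286,-0.0177,1,
# 11 rows -> [564.9  -6.8 268.4] cab [-113.   -33.   268.4]
0.038,-0.013,0.041,0.0106,0.0306,-0.029,1,
0.038,-0.013,0.041,0.0114,0.0291,-0.0302,1,
0.038,-0.013,0.041,0.0121,0.0274,-0.0315,1,
0.037,-0.013,0.041,0.0128,0.0257,-0.0326,1,
0.038,-0.013,0.041,0.0134,0.0239,-0.0337,1,
0.037,-0.013,0.041,0.0139,0.022,-0.0348,1,
0.038,-0.013,0.041,0.0143,0.0202,-0.0357,1,
0.037,-0.013,0.041,0.0146,0.0182,-0.0367,1,
0.038,-0.013,0.04,0.0149,0.0162,-0.0375,1,
0.037,-0.013,0.04,0.015,0.0142,-0.0383,1,
0.038,-0.013,0.041,0.015,0.0121,-0.0389,1,
# 3 rows -> [619.3 -16.9 197.5] cab [-57.6 -33.  197.5]
-0,0,-0,0.03,-0,-0,1,
-0,0,-0,0.03,-0,-0,1,
-0,0,-0,0.03,-0,-0,1,
total 18
```

Emit:
play_rows --motion '[0.044,-0.015,0.048,-0.031,0.027,-0.015,1,0.044,-0.015,0.048,-0.03,0.027,-0.016,1,0.045,-0.016,0.048,-0.029,0.028,-0.017,1,0.044,-0.015,0.049,-0.028,0.029,-0.018,1,0.038,-0.013,0.041,0.01,0.03,-0.029,1,0.038,-0.013,0.041,0.011,0.029,-0.03,1,0.038,-0.013,0.041,0.012,0.027,-0.031,1,0.037,-0.013,0.041,0.013,0.026,-0.033,1]' --newtons 20

```text
clock: 1.8
eef_pos: [401.4, -252.5, 315.1]
eef_rot: [1.443, 1.182, -0.048]
wrist_force: [1.6, -0.4, -0.3]
finger_gap: 33.4
```

```bash
python3 - <<'E'
from h import *
p,R,s=cur();print(s["clock"],p,s["joints"].round(2),s["wrist_force"].round(1),s["finger_gap"])
T=tool(np.radians(38),YAW,-1);d=T.apply([1,0,0]);tip=w([-33,-33,166])
plan([(tip-130*d,T,1)])
E
```

```text
1.8 [ 401.36787047 -252.54055041  315.13197835] [-0.79 -0.13  1.78  0.28  1.21  0.64] [ 1.6 -0.4 -0.3] 33.42253559118539
# 7 rows -> [564.8  -6.7 268.5] cab [-113.1  -33.   268.5]
0.035,-0.012,0.038,0.0144,0.0219,-0.0337,1,
0.035,-0.012,0.039,0.0148,0.0202,-0.0346,1,
0.035,-0.012,0.038,0.0151,0.0184,-0.0355,1,
0.035,-0.012,0.039,0.0153,0.0165,-0.0362,1,
0.035,-0.013,0.038,0.0155,0.0147,-0.037,1,
0.035,-0.012,0.039,0.0155,0.0128,-0.0376,1,
0.034,-0.013,0.038,0.0155,0.0108,-0.0383,1,
total 7
```

Tracking is good.

Emit:
play_rows --motion '[0.035,-0.012,0.038,0.014,0.022,-0.034,1,0.035,-0.012,0.039,0.015,0.02,-0.035,1,0.035,-0.012,0.038,0.015,0.018,-0.035,1,0.035,-0.012,0.039,0.015,0.017,-0.036,1,0.035,-0.013,0.038,0.015,0.015,-0.037,1,0.035,-0.012,0.039,0.016,0.013,-0.038,1,0.034,-0.013,0.038,0.015,0.011,-0.038,1,0,0,0,0,0,0,1]'

```text
clock: 2.6
eef_pos: [570.1, 6.0, 272.5]
eef_rot: [1.584, 0.891, -0.179]
wrist_force: [-0.3, -0.6, -0.3]
finger_gap: 0.3
```

```bash
python3 - <<'E'
from h import *
import cv2
p,R,s=cur();print(s["clock"],p,cab(p),s["joints"].round(2),s["wrist_force"].round(1),s["finger_gap"])
T=tool(np.radians(38),YAW,-1);d=T.apply([1,0,0]);tip=w([-33,-33,166])
plan([(tip-90*d,T,1,25),(tip-10*d,T,1,20)])
a,_=camera("side");cv2.imwrite("pics/s1.png",a)
E
```

```text
2.6 [570.07608435   6.02173716 272.50654088] [-110.22154762  -19.47350201  272.50654088] [-0.   -0.04  1.89 -0.19  0.63  1.88] [-0.3 -0.6 -0.3] 0.2928467905678864
# 2 rows -> [589.  -11.3 236.9] cab [-88.4 -33.  236.9]
-0.004,-0.002,-0.008,0.0207,-0.0027,0.0069,1,
-0.005,-0.002,-0.009,0.0207,-0.0025,0.0068,1,
# 4 rows -> [637.5 -20.3 173.8] cab [-39.2 -33.  173.8]
0,0,0,0.02,0,-0,1,
0,0,0,0.02,0,-0,1,
0,0,0,0.02,0,-0,1,
0,0,0,0.02,0,-0.0001,1,
total 6
```

View pics/s1.png

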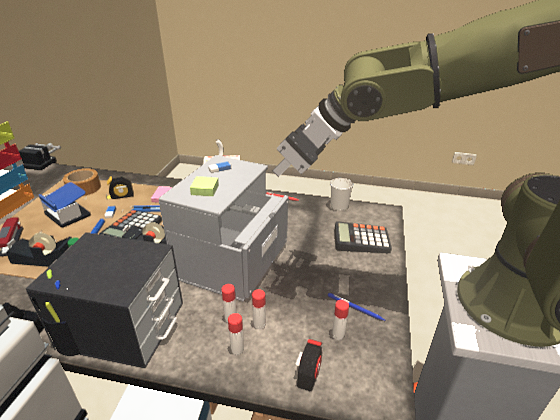

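The shut fingers (about pixel (280,168)) hang in front of and above the gap, tilted as planned. I'll go in now.

Emit:
play_rows --motion '[-0.004,-0.002,-0.008,0.021,-0.003,0.007,1,-0.005,-0.002,-0.009,0.021,-0.003,0.007,1,0,0,0,0,0,0,1,0,0,0,0.02,0,0,1,0,0,0,0.02,0,0,1,0,0,0,0.02,0,0,1,0,0,0,0,0,0,1]'

```text
clock: 3.35
eef_pos: [624.7, -25.8, 193.7]
eef_rot: [1.562, 0.903, -0.19]
wrist_force: [0.6, 0.4, 1.0]
finger_gap: 0.7
```

```bash
python3 - <<'E'
from h import *
p,R,s=cur();print(s["clock"],cab(p),s["joints"].round(2),s["wrist_force"].round(1),s["finger_gap"])
T=tool(np.radians(38),YAW,-1)
plan([(w([-33,-33,164]),T,1,8),(w([-33,-33,150]),T,1,3)])
E
```

```text
3.35 [-50.66185149 -40.76250835 193.74044521] [-0.07  0.18  1.85 -0.17  0.46  1.81] [0.6 0.4 1. ] 0.7459915724102274
# 5 rows -> [643.6 -21.5 164. ] cab [-33. -33. 164.]
0.001,0.001,-0.001,0.0069,-0.0009,-0.0016,1,
0.001,0.001,-0.001,0.0068,-0.0009,-0.0016,1,
0.001,0.001,-0.001,0.0069,-0.0009,-0.0016,1,
0,0,-0.001,0.0068,-0.0009,-0.0015,1,
0.001,0.001,-0,0.0069,-0.0008,-0.0015,1,
# 5 rows -> [643.5 -21.4 150. ] cab [-33. -33. 150.]
-0,-0,-0,0.0022,-0.0017,-0,1,
-0,-0,-0,0.0022,-0.0017,-0,1,
-0,-0,-0,0.0022,-0.0018,-0,1,
-0,-0,-0,0.0022,-0.0017,-0,1,
-0,-0,-0,0.0022,-0.0018,-0,1,
total 10
```

Emit:
play_rows --motion '[0.001,0.001,-0.001,0.007,-0.001,-0.002,1,0.001,0.001,-0.001,0.007,-0.001,-0.002,1,0.001,0.001,-0.001,0.007,-0.001,-0.001,1,0,0,0,0.007,-0.001,-0.001,1,0,0,0,0,0,0,1]'

```text
clock: 3.85
eef_pos: [640.4, -22.9, 171.9]
eef_rot: [1.57, 0.902, -0.186]
wrist_force: [-0.1, -0.3, 0.5]
finger_gap: 0.2
```

```bash
python3 - <<'E'
from h import *
p,R,s=cur();print(s["clock"],cab(p),s["joints"].round(2),s["wrist_force"].round(1),s["finger_gap"])
E
```

```text
3.85 [-35.80759865 -35.05886131 171.91009207] [-0.06  0.24  1.83 -0.19  0.42  1.85] [-0.1 -0.3  0.5] 0.19551157936425193
```

Emit:
play_rows --motion '[0,0,0,0.003,-0.002,0,1,0,0,0,0.003,-0.002,0,1,0,0,0,0.002,-0.002,0,1,0,0,0,0,0,0,1]'

```text
clock: 4.25
eef_pos: [640.8, -22.9, 161.6]
eef_rot: [1.57, 0.901, -0.185]
wrist_force: [1.0, 0.2, 1.5]
finger_gap: 0.5
```

Emit:
play_rows --motion '[0,0,0,0.002,-0.002,0,1,0,0,0,0.002,-0.002,0,1,0,0,0,0,0,0,1]'

```text
clock: 4.55
eef_pos: [641.2, -22.8, 158.1]
eef_rot: [1.571, 0.897, -0.184]
wrist_force: [-2.2, 1.0, 4.3]
finger_gap: 0.5
```

The finger has touched the pad. I'll keep pressing.

Emit:
play_rows --motion '[0,0,0,0.003,-0.002,0,1,0,0,0,0.003,-0.002,0,1,0,0,0,0.002,-0.002,0,1]'

```text
clock: 4.85
eef_pos: [641.9, -22.9, 149.0]
eef_rot: [1.571, 0.895, -0.184]
wrist_force: [-1.5, 0.4, 8.3]
finger_gap: 0.2
```

```bash
python3 - <<'E'
from h import *
import cv2
a,_=camera("side");cv2.imwrite("pics/s2.png",cv2.resize(a[120:320,140:400],None,fx=3,fy=3))
p,R,s=cur();print(s["clock"],cab(p),s["wrist_force"].round(1),s["finger_gap"])
E
```

```text
4.9 [-34.23669615 -34.74844511 148.90020906] [-3.2 -0.3  8. ] 0.7502392288641587
```

View pics/s2.png

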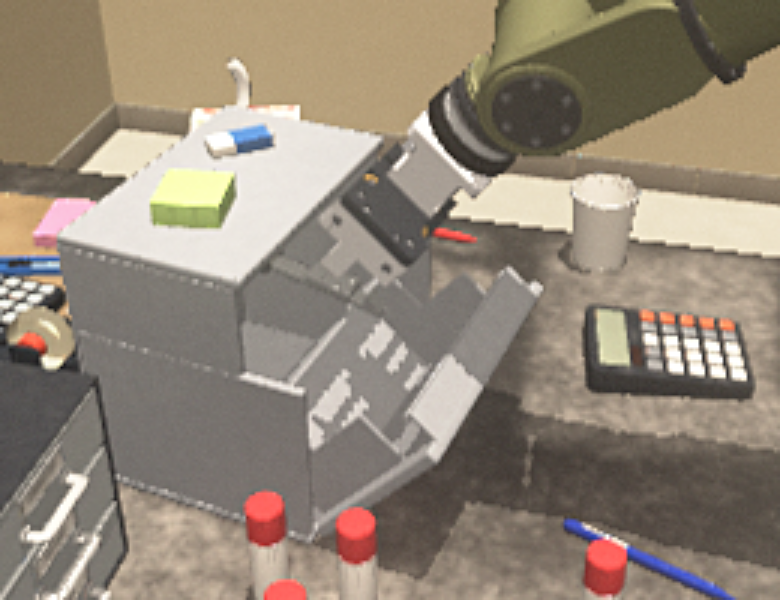

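The front has popped out. Retreat comes first. Before planning the grasp I'll check the black drawer box near the glue stick.

Emit:
play_rows --motion '[0,0,0,-0.02,0,0,1,0,0,0,-0.03,0,0,1,0,0,0,-0.03,0,0,1,0,0,0,-0.03,0,0,1,0,0,0,-0.03,0,0,1,0,0,0,-0.02,0,0,1]'

```text
clock: 5.5
eef_pos: [539.5, -4.3, 272.1]
eef_rot: [1.57, 0.903, -0.186]
wrist_force: [0.2, 0.5, -0.4]
finger_gap: 0.4
```

```bash
python3 - <<'E'
from h import *
X=np.load("/tmp/top_X.npy")
m=(X[...,2]>60)&(X[...,0]>450)&(X[...,0]<900)&(X[...,1]>215)&(X[...,1]<420)
P=X[m];print(P.min(0).round(),P.max(0).round());Q=P[P[:,2]>110];print("tall",np.percentile(Q,[1,50,99],axis=0).round())
S=np.load("/tmp/side_X.npy")
for lbl,Z in(("top",X),("side",S)):
  for c in((590,266),(562,195),(631,192)):
    k=(np.hypot(Z[...,0]-c[0],Z[...,1]-c[1])<25)&(Z[...,2]>80)&(Z[...,2]<105);print(lbl,c,np.median(Z[k],0).round(1),Z[k].min(0).round(),Z[k].max(0).round())
p,R,s=cur();print(s["clock"],p,cab(p),s["wrist_force"].round(1))
T=tool(0,YAW,-1)
plan([(np.array([560,60,330]),T,-0.3),(np.array([590,267,200]),T,-0.3)])
E
```

```text
[451. 215.  60.] [900. 417. 179.]
tall [[737. 217. 118.]
 [813. 279. 169.]
 [899. 345. 176.]]
top (590, 266) [588.4 264.7  93.8] [577. 252.  80.] [603. 279. 103.]
top (562, 195) [561.1 192.1  93.4] [549. 180.  80.] [575. 208. 101.]
top (631, 192) [626.6 190.8  93.5] [615. 178.  80.] [640. 204. 103.]
side (590, 266) [584.9 272.4  94.5] [573. 255.  80.] [601. 281.  99.]
side (562, 195) [558.4 200.9  94.4] [546. 182.  80.] [573. 211.  99.]
side (631, 192) [623.3 198.9  94.5] [611. 183.  80.] [638. 208.  99.]
5.5 [539.51607511  -4.29703047 272.07304223] [-138.37773701  -35.20945223  272.07304223] [ 0.2  0.5 -0.4]
# 5 rows -> [560.  60. 330.] cab [-130.    31.7  330. ]
-0,0,-0.134,-0.0081,0.0085,-0.0134,-0.3,
-0,0,-0.133,-0.0091,0.0073,-0.0134,-0.3,
-0,0,-0.134,-0.01,0.0061,-0.0134,-0.3,
-0,0,-0.133,-0.0108,0.0046,-0.0134,-0.3,
-0.001,0.001,-0.134,-0.0113,0.0032,-0.0133,-0.3,
# 6 rows -> [590. 267. 200.] cab [-138.4  240.7  200. ]
0,-0,0,0.0217,-0.0014,-0.0348,-0.3,
0,-0,0,0.0217,-0.0014,-0.0348,-0.3,
0,-0,0,0.0217,-0.0014,-0.0348,-0.3,
0,-0,0,0.0217,-0.0014,-0.0349,-0.3,
0,-0,0,0.0216,-0.0013,-0.0348,-0.3,
0,-0,0,0.0217,-0.0014,-0.0349,-0.3,
total 11
```

Emit:
play_rows --motion '[0,0,-0.134,-0.008,0.009,-0.013,-0.3,0,0,-0.133,-0.009,0.007,-0.013,-0.3,0,0,-0.134,-0.01,0.006,-0.013,-0.3,0,0,-0.133,-0.011,0.005,-0.013,-0.3,-0.001,0.001,-0.134,-0.011,0.003,-0.013,-0.3,0,0,0,0.022,-0.001,-0.035,-0.3,0,0,0,0.022,-0.001,-0.035,-0.3,0,0,0,0.022,-0.001,-0.035,-0.3,0,0,0,0.022,-0.001,-0.035,-0.3,0,0,0,0.015,-0.001,-0.02,-0.3,0,0,0,0,0,0,-0.3]'

```text
clock: 6.6
eef_pos: [577.9, 224.8, 220.1]
eef_rot: [-1.419, 1.532, 3.108]
wrist_force: [-0.6, -0.2, 0.2]
finger_gap: 60.8
```

```bash
python3 - <<'E'
from h import *
p,R,s=cur();print(s["clock"],p,s["joints"].round(2),s["finger_gap"])
T=tool(0,YAW,-1)
plan([(np.array([589,266,150]),T,-0.3,25),(np.array([589,266,54]),T,-0.3,25)])
E
```

```text
6.6 [577.93115564 224.75837029 220.13168576] [0.31 0.47 1.25 0.01 1.45 2.06] 60.793175772337634
# 4 rows -> [589. 266. 150.] cab [-139.1  239.5  150. ]
-0,0.001,0.009,0.0174,0.0015,-0.0107,-0.3,
-0.001,0.002,0.01,0.0175,0.0013,-0.0107,-0.3,
-0,0.001,0.009,0.0175,0.0012,-0.0107,-0.3,
-0.001,0.002,0.01,0.0175,0.001,-0.0107,-0.3,
# 4 rows -> [589. 266.  54.] cab [-139.1  239.6   54. ]
0,-0,-0,0.024,-0,-0,-0.3,
0,-0,-0,0.024,-0,-0,-0.3,
0,-0,-0,0.024,-0,-0,-0.3,
0,-0,-0,0.024,-0,-0,-0.3,
total 8
```

Emit:
play_rows --motion '[0,0.001,0.009,0.017,0.002,-0.011,-0.3,-0.001,0.002,0.01,0.017,0.001,-0.011,-0.3,0,0.001,0.009,0.018,0.001,-0.011,-0.3,-0.001,0.002,0.01,0.018,0.001,-0.011,-0.3,0,0,0,0,0,0,-0.3]'

```text
clock: 7.1
eef_pos: [590.4, 264.7, 148.6]
eef_rot: [0.89, 1.569, -0.867]
wrist_force: [-0.7, 0.4, 0.2]
finger_gap: 61.2
```

```bash
python3 - <<'E'
from h import *
import cv2
p,R,s=cur();print(s["clock"],p,s["joints"].round(2),s["finger_gap"])
T=tool(0,YAW,-1)
plan([(np.array([589,266,54]),T,-0.3,20)])
a,_=camera("side");cv2.imwrite("pics/s3.png",cv2.resize(a[150:400,120:420],None,fx=2.4,fy=2.4))
E
```

```text
7.1 [590.38960347 264.71398018 148.56558477] [ 0.37  0.56  1.28 -0.    1.3   2.12] 61.162982554947426
# 5 rows -> [589. 266.  54.] cab [-139.2  239.6   54. ]
-0,0,-0,0.0189,-0.0003,-0.0002,-0.3,
-0,0,-0,0.0189,-0.0004,-0.0002,-0.3,
-0.001,0,-0,0.0189,-0.0003,-0.0002,-0.3,
-0,0.001,-0.001,0.0189,-0.0004,-0.0003,-0.3,
-0.001,0,-0,0.019,-0.0003,-0.0002,-0.3,
total 5
```

View pics/s3.png

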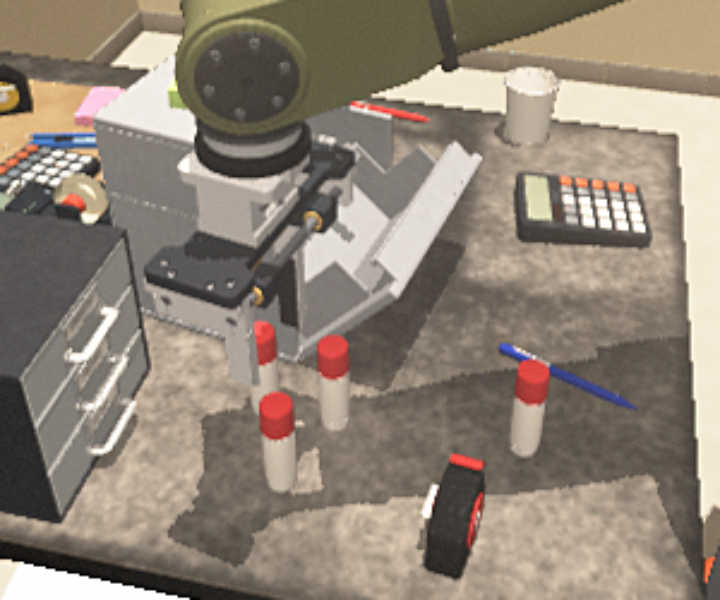

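```bash
python3 - <<'E'
from h import *
P=camera_params("side");Ti=np.linalg.inv(P["T"])
def pj(X): c=Ti@np.r_[X,1];u=P["fx"]*c[0]/c[2]+P["cx"];v=P["fy"]*c[1]/c[2]+P["cy"];return ((u-120)*2.4,(v-150)*2.4)
p,R,s=cur()
for X in(p,p+R.apply([0,0,-30]),p+R.apply([0,0,30]),[589,266,94],[589,266,0]):print(np.round(X),np.round(pj(X)))
E
```

```text
[591. 264. 150.] [267. 349.]
[596. 294. 150.] [247. 376.]
[585. 235. 150.] [286. 324.]
[589 266  94] [273. 402.]
[589 266   0] [279. 478.]
```

The projection matches: near finger tip at (247,376) and stick top at (273,402). I'll lower now.

Emit:
play_rows --motion '[0,0,0,0.019,0,0,-0.3,0,0,0,0.019,0,0,-0.3,-0.001,0,0,0.019,0,0,-0.3,0,0.001,-0.001,0.019,0,0,-0.3,0,0,0,0.017,0,0,-0.3,0,0,0,0,0,0,-0.3]'

```text
clock: 7.75
eef_pos: [596.0, 258.9, 65.2]
eef_rot: [2.045, 1.559, 0.284]
wrist_force: [-0.5, -0.1, 0.1]
finger_gap: 60.7
```

Emit:
play_rows --motion '[0,0,0,0,0,0,0.1,0,0,0,0,0,0,0.3,0,0,0,0,0,0,0.5,0,0,0,0,0,0,0.6,0,0,0,0,0,0,0.6,0,0,0,0,0,0,0.6]' --newtons 12

```text
clock: 8.35
eef_pos: [598.5, 258.2, 71.8]
eef_rot: [2.062, 1.551, 0.3]
wrist_force: [-0.2, -0.3, -1.3]
finger_gap: 26.3
```

```bash
python3 - <<'E'
from h import *
import cv2
p,R,s=cur();print(s["clock"],p,s["joints"].round(2),s["finger_gap"],s["wrist_force"])
T=tool(0,YAW,-1)
plan([(np.array([589,266,200]),T,0.6,25)])
a,_=camera("side");cv2.imwrite("pics/s4.png",cv2.resize(a[200:400,140:320],None,fx=3,fy=3))
E
```

```text
8.35 [598.47816783 258.20845124  71.84807868] [ 0.35  0.64  1.35 -0.    1.13  2.11] 26.302365412004026 [-0.16499939 -0.33805262 -1.25460309]
# 6 rows -> [589. 266. 200.] cab [-139.1  239.5  200. ]
-0.001,-0.002,-0.003,-0.0214,-0.0014,-0.0012,0.6,
-0.001,-0.001,-0.003,-0.0214,-0.0015,-0.0011,0.6,
-0.001,-0.002,-0.003,-0.0214,-0.0016,-0.0011,0.6,
-0.001,-0.001,-0.003,-0.0213,-0.0016,-0.0011,0.6,
-0.001,-0.002,-0.003,-0.0214,-0.0017,-0.001,0.6,
-0.002,-0.001,-0.002,-0.0213,-0.0017,-0.001,0.6,
total 6
```

View pics/s4.png

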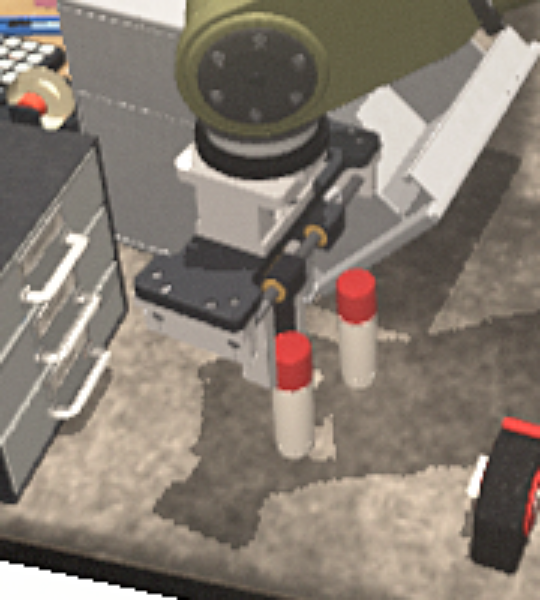

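The grip is high and off-centre, since the pose drifted to (598, 258, 72). I'll reopen and correct.

Emit:
play_rows --motion '[0,0,0,0,0,0,0.2,0,0,0,0,0,0,-0.1,0,0,0,0,0,0,-0.3,0,0,0,0,0,0,-0.3]'

```text
clock: 8.8
eef_pos: [598.4, 258.3, 71.6]
eef_rot: [2.062, 1.552, 0.3]
wrist_force: [-0.1, -0.1, -0.4]
finger_gap: 54.2
```

```bash
python3 - <<'E'
from h import *
import cv2
p,R,s=cur();print(s["clock"],p,s["finger_gap"],s["wrist_force"])
T=tool(0,YAW,-1)
a,_=camera("side");t,_=camera("top");cv2.imwrite("pics/s5.png",np.hstack([cv2.resize(a[200:400,140:320],None,fx=2.5,fy=2.5),cv2.resize(t[160:300,110:210],None,fx=3.571,fy=3.571)[:500]]))
for n in("side","top"):
  M=np.array(camera_params(n)["T"]);print(n,[(round(o["conf"],2),np.round((M@np.r_[o["at"],1])[:3],0)) for o in place_of(n,"glue_stick")])
plan([(np.array([589,266,p[2]]),T,-0.3,5),(np.array([589,266,54]),T,-0.3,8)])
E
```

```text
8.8 [598.35240336 258.31096882  71.63931577] 54.1723851379643 [-0.05999017 -0.07772741 -0.40781437]
side [(0.94, array([392., 184.,   1.])), (0.79, array([586., 264.,  -1.])), (0.77, array([561., 192.,   2.])), (0.63, array([626., 191.,   4.]))]
top [(0.51, array([564., 193.,  -1.]))]
# 3 rows -> [589.  266.   71.6] cab [-139.1  239.6   71.6]
-0.002,-0.003,-0.006,-0,-0.0035,-0.0019,-0.3,
-0.002,-0.003,-0.005,-0,-0.0036,-0.0019,-0.3,
-0.003,-0.003,-0.006,-0,-0.0035,-0.002,-0.3,
# 3 rows -> [589. 266.  54.] cab [-139.1  239.6   54. ]
0,0,0,0.0059,-0,0,-0.3,
0,0,0,0.0058,-0,0,-0.3,
0,0,0,0.0059,-0,0,-0.3,
total 6
```

View pics/s5.png

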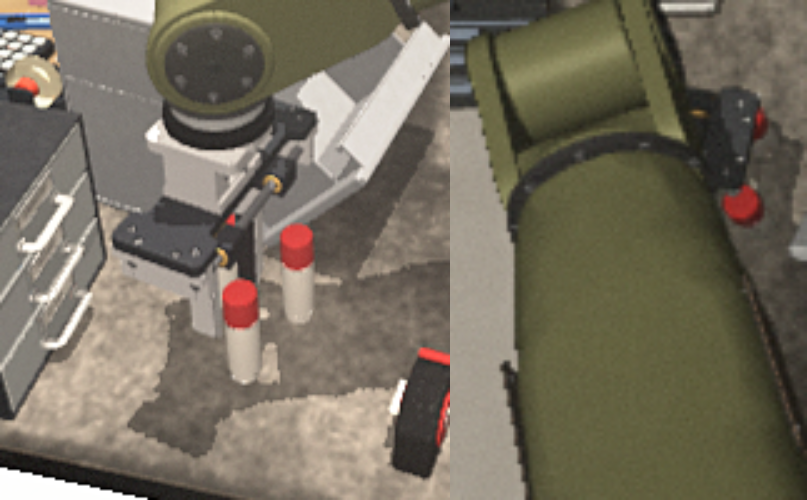

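Emit:
play_rows --motion '[-0.002,-0.003,-0.006,0,-0.004,-0.002,-0.3,-0.002,-0.003,-0.005,0,-0.004,-0.002,-0.3,-0.003,-0.003,-0.006,0,-0.004,-0.002,-0.3,0,0,0,0,0,0,-0.3]'

```text
clock: 9.4
eef_pos: [586.6, 267.3, 71.6]
eef_rot: [-1.112, 1.569, -2.866]
wrist_force: [0.4, -0.9, -0.4]
finger_gap: 61.1
```

```bash
python3 - <<'E'
from h import *
p,R,s=cur();print(s["clock"],p,s["finger_gap"],s["wrist_force"])
T=tool(0,YAW,-1)
plan([(np.array([587,265,54]),T,-0.3,8)])
E
```

```text
9.4 [586.60197886 267.29451241  71.56588161] 61.05984572084341 [ 0.41279058 -0.93955066 -0.37609705]
# 3 rows -> [587. 265.  54.] cab [-141.   238.2   54. ]
0,0,0.001,0.0059,0.0003,0.0007,-0.3,
0.001,0,0,0.0058,0.0003,0.0007,-0.3,
0,0.001,0.001,0.0059,0.0002,0.0008,-0.3,
total 3
```

Emit:
play_rows --motion '[0,0,0.001,0.006,0,0.001,-0.3,0.001,0,0,0.006,0,0.001,-0.3,0,0.001,0.001,0.005,0,0.001,-0.3,0,0,0,0,0,0,-0.3]'

```text
clock: 9.8
eef_pos: [585.7, 264.0, 52.6]
eef_rot: [-0.676, 1.57, -2.431]
wrist_force: [0.1, 0.3, -0.7]
finger_gap: 61.2
```

```bash
python3 - <<'E'
from h import *
import cv2
p,R,s=cur();print(s["clock"],p,s["finger_gap"],s["wrist_force"])
a,_=camera("side");cv2.imwrite("pics/s6.png",cv2.resize(a[200:400,140:320],None,fx=2.5,fy=2.5))
E
```

```text
9.8 [585.7394835  263.98523141  52.57710922] 61.17055558974451 [ 0.06242856  0.33498661 -0.70823252]
```

View pics/s6.png

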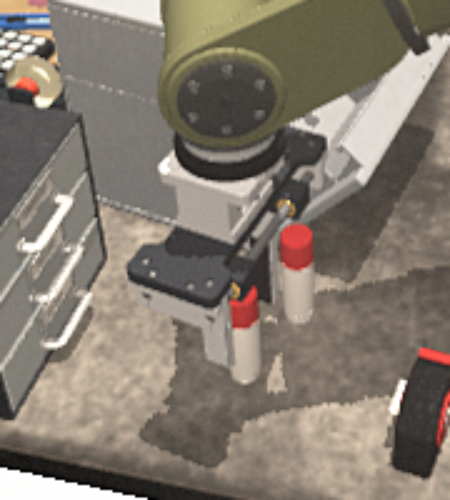

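Emit:
play_rows --motion '[0,0,0,0,0,0,0.2,0,0,0,0,0,0,0.5,0,0,0,0,0,0,0.7,0,0,0,0,0,0,0.7,0,0,0,0,0,0,0.7,0,0,0,0,0,0,0.7]' --newtons 15

```text
clock: 10.45
eef_pos: [586.3, 264.1, 53.7]
eef_rot: [2.034, 1.57, 0.279]
wrist_force: [0.4, -0.2, 0.3]
finger_gap: 27.6
```

Emit:
play_rows --motion '[0,0,0,-0.02,0,0,0.7,0,0,0,-0.02,0,0,0.7,0,0,0,-0.02,0,0,0.7]'

```text
clock: 10.75
eef_pos: [584.8, 263.6, 112.1]
eef_rot: [-0.999, 1.566, -2.754]
wrist_force: [-0.0, -0.0, -0.5]
finger_gap: 27.5
```

```bash
python3 - <<'E'
from h import *
import cv2
p,R,s=cur();print(s["clock"],p,s["finger_gap"],s["wrist_force"],s["joints"].round(2))
a,_=camera("side");cv2.imwrite("pics/s7.png",cv2.resize(a[150:400,120:320],None,fx=2.4,fy=2.4))
E
```

```text
10.75 [584.7576364  263.56519166 112.09905785] 27.525616477291543 [-0.0124403  -0.00820947 -0.51913841] [ 0.37  0.59  1.33 -0.    1.23  2.12]
```

View pics/s7.png

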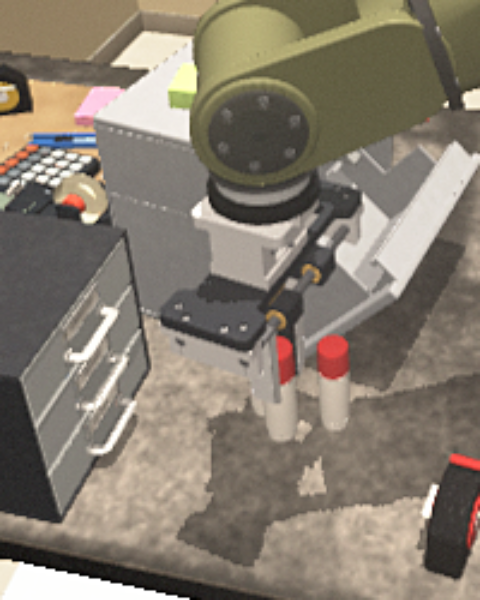

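The stick is held (gap 27.5) and lifted. Next: check where the front edge sits and plan the insertion.

```bash
cat >> h.py <<'E'
def pan(px,up,y,a=0.7):
    c,s=np.cos(a),np.sin(a);return w([-96+px*c-up*s,y,15+px*s+up*c])
E
python3 - <<'E'
from h import *
for n in("side","top"):
  camera(n);M=np.array(camera_params(n)["T"])
  for t in("front_edge","trough"):print(n,t,[(round(o["conf"],2),cab((M@np.r_[o["at"],1])[:3]).round()) for o in place_of(n,t)])
print(cab(pan(-6,145,0)),cab(pan(50,6,0)))
T=tool(np.radians(40),YAW,-1);R0=cur()[1]
p,R,s=cur()
plan([(np.array([575,235,230]),tool(0.1,YAW,-1),.7,40),(pan(60,240,25),T,.7,35)])
E
```

```text
side front_edge [(0.98, array([-198.,   -1.,  122.]))]
side trough [(0.92, array([-60.,  -3.,  55.]))]
top front_edge [(0.67, array([-192.,   -3.,  119.]))]
top trough [(0.85, array([-62.,  -2.,  54.]))]
[-1.94000618e+02 -2.53706749e-15  1.22036811e+02] [-6.16231968e+01  6.77536703e-16  5.17999375e+01]
# 4 rows -> [575. 235. 230.] cab [-147.2  206.5  230. ]
0,0.001,0.026,-0.0299,-0.0012,0.0075,0.7,
0,0.001,0.026,-0.0299,-0.0004,0.0075,0.7,
0,0.001,0.026,-0.0299,0.0003,0.0075,0.7,
0,0,0.027,-0.0299,0.0012,0.0074,0.7,
# 6 rows -> [485.3  67.1 237.2] cab [-204.8   25.   237.2]
0,0,0.1,-0.0021,-0.0094,0.0303,0.7,
0,0,0.1,-0.0031,-0.0092,0.0302,0.7,
0,0,0.1,-0.004,-0.0088,0.0303,0.7,
0,0,0.099,-0.0048,-0.0083,0.0302,0.7,
0,0,0.1,-0.0057,-0.0078,0.0303,0.7,
0,0,0.099,-0.0064,-0.0073,0.0302,0.7,
total 10
```

The networks agree with an opening of 0.7 rad.

Emit:
play_rows --motion '[0,0.001,0.026,-0.03,-0.001,0.007,0.7,0,0.001,0.026,-0.03,0,0.008,0.7,0,0.001,0.026,-0.03,0,0.007,0.7,0,0,0.027,-0.03,0.001,0.007,0.7,0,0,0.1,-0.002,-0.009,0.03,0.7,0,0,0.1,-0.003,-0.009,0.03,0.7,0,0,0.1,-0.004,-0.009,0.03,0.7,0,0,0.1,-0.005,-0.008,0.03,0.7,0,0,0.1,-0.006,-0.008,0.03,0.7,0,0,0.08,-0.006,-0.007,0.025,0.7,0,0,0,0,0,0,0.7]'

```text
clock: 12.2
eef_pos: [481.5, 68.1, 231.9]
eef_rot: [1.561, 0.876, -0.187]
wrist_force: [-0.2, -0.8, -0.1]
finger_gap: 27.6
```

```bash
python3 - <<'E'
from h import *
import cv2
p,R,s=cur();print(s["clock"],cab(p),s["finger_gap"],s["wrist_force"],s["joints"].round(2))
T=tool(np.radians(40),YAW,-1)
plan([(pan(62,210,25),T,.7,15),(pan(62,125,25),T,.7,20)])
a,_=camera("side");cv2.imwrite("pics/s8.png",cv2.resize(a[100:350,120:420],None,fx=2.4,fy=2.4))
E
```

```text
12.2 [-208.66569813   25.34326536  231.85340344] 27.59800401224026 [-0.19005849 -0.77481959 -0.06537213] [ 0.2  -0.19  2.12 -0.45  0.59  2.24]
# 2 rows -> [505.8  63.3 215.6] cab [-183.9   25.   215.6]
0.004,0.001,0.002,0.0142,0.0043,0.0002,0.7,
0.003,0.001,0.001,0.0142,0.0043,0.0001,0.7,
# 5 rows -> [559.7  53.2 150.6] cab [-129.1   25.   150.6]
0,-0,0,0.017,0,0,0.7,
0,-0,0,0.017,0,0,0.7,
0,-0,0,0.017,0.0001,0,0.7,
0,-0,0,0.017,0,0,0.7,
0,-0,0,0.017,0.0001,0,0.7,
total 7
```

View pics/s8.png

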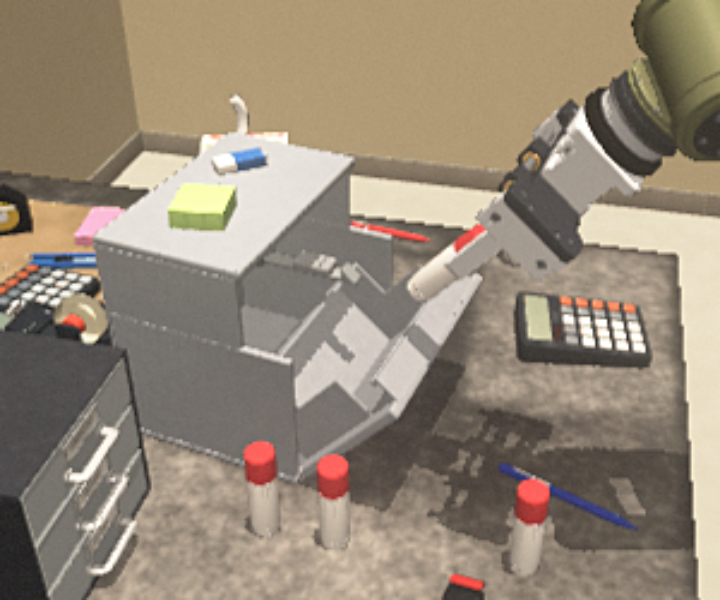

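The stick (red/white, about (440,265)) is parallel to the panel and above the opening. I'll insert it.

Emit:
play_rows --motion '[0.004,0.001,0.002,0.014,0.005,0,0.7,0.003,0.001,0.001,0.014,0.005,0,0.7,0,0,0,0.016,0,0,0.7,0,0,0,0.016,0,0,0.7,0,0,0,0.016,0,0,0.7,0,0,0,0.012,0,0,0.7,0,0,0,0,0,0,0.7]'

```text
clock: 12.95
eef_pos: [553.4, 60.4, 168.8]
eef_rot: [1.574, 0.88, -0.18]
wrist_force: [0.1, -0.2, 0.6]
finger_gap: 27.4
```

```bash
python3 - <<'E'
from h import *
p,R,s=cur();print(s["clock"],cab(p),s["finger_gap"],s["wrist_force"],s["joints"].round(2))
c=cab(p);rel=np.array([c[0]+96,c[2]-15]);print("px,up",rel@[np.cos(.7),np.sin(.7)],rel@[-np.sin(.7),np.cos(.7)])
T=tool(np.radians(40),YAW,-1)
plan([(pan(55,70,25),T,.7,15)])
E
```

```text
12.95 [-136.57302612   30.97144674  168.81158358] 27.409530857666386 [ 0.05482429 -0.19283072  0.56987512] [ 0.14  0.07  2.04 -0.53  0.41  2.31]
px,up 68.05618060284922 143.77944906548277
# 6 rows -> [589.2  47.7 103.9] cab [-99.   25.  103.9]
-0,-0,0.001,0.0123,-0.0021,0.001,0.7,
-0,-0.001,0.001,0.0123,-0.0021,0.001,0.7,
-0,-0,0.001,0.0123,-0.0021,0.001,0.7,
-0,-0.001,0.001,0.0123,-0.0021,0.001,0.7,
-0,-0,0.002,0.0123,-0.0021,0.001,0.7,
-0.001,-0.001,0.001,0.0124,-0.0021,0.0011,0.7,
total 6
```

Emit:
play_rows --motion '[0,0,0.001,0.012,-0.002,0.001,0.7,0,0,0.001,0.012,-0.002,0.001,0.7,0,0,0.001,0.012,-0.002,0.001,0.7,0,0,0.001,0.012,-0.002,0.001,0.7,0,0,0.001,0.012,-0.002,0.001,0.7,0,0,0,0,0,0,0.7]'

```text
clock: 13.55
eef_pos: [586.4, 52.4, 115.8]
eef_rot: [1.574, 0.877, -0.18]
wrist_force: [0.1, 0.2, -0.2]
finger_gap: 27.1
```

```bash
cat >> h.py <<'E'
def pc(a=0.7):
    p,R,s=cur();c=cab(p);rel=np.array([c[0]+96,c[2]-15])
    print(round(s["clock"],2),"cab",c.round(1),"px,up",round(rel@[np.cos(a),np.sin(a)],1),round(rel@[-np.sin(a),np.cos(a)],1),"gap",round(s["finger_gap"],1),"F",s["wrist_force"].round(1),"q",s["joints"].round(2))
E
python3 - <<'E'
from h import *
import cv2
pc()
T=tool(np.radians(40),YAW,-1)
plan([(pan(52,58,25),T,.7,6)])
a,_=camera("side");t,_=camera("top");cv2.imwrite("pics/s9.png",np.hstack([cv2.resize(a[150:350,150:350],None,fx=2,fy=2),cv2.resize(t[100:240,190:330],(400,400))]))
E
```

```text
13.55 cab [-102.7   29.1  115.8] px,up 59.8 81.4 gap 27.1 F [ 0.1  0.2 -0.2] q [ 0.11  0.23  2.01 -0.69  0.29  2.47]
# 5 rows -> [594.6  46.7  92.9] cab [-93.6  25.   92.9]
-0,-0.001,0.001,0.0047,-0.0015,0.0008,0.7,
-0,-0,0.001,0.0047,-0.0015,0.0008,0.7,
-0,-0.001,0.001,0.0047,-0.0016,0.0008,0.7,
-0,-0,0,0.0046,-0.0016,0.0009,0.7,
-0,-0.001,0.001,0.0047,-0.0015,0.0008,0.7,
total 5
```

View pics/s9.png

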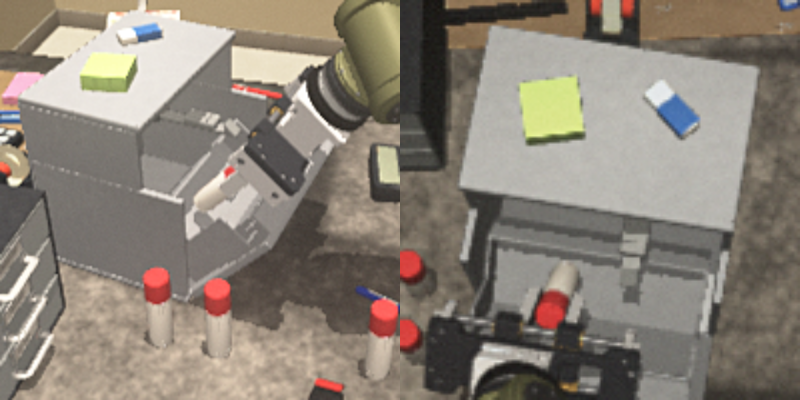

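J6 is near its limit and the wrist is near-singular at this tilt. I'll lean the tool more upright while lowering, which moves away from both.

```bash
python3 - <<'E'
from h import *
plan([(pan(62,78,27),tool(np.radians(27),YAW,-1),.7,6,),(pan(62,63,27),tool(np.radians(25),YAW,-1),.7,5,)],amax=3)
E
```

```text
# 5 rows -> [589.8  49.6 114.6] cab [-98.9  27.  114.6]
0,-0.001,-0.045,0.0009,0.0003,0.0005,0.7,
0,-0.001,-0.045,0.0009,0.0003,0.0005,0.7,
0,-0,-0.045,0.0008,0.0003,0.0004,0.7,
0,-0.001,-0.045,0.0008,0.0004,0.0005,0.7,
0,-0,-0.045,0.0009,0.0004,0.0004,0.7,
# 3 rows -> [599.3  47.9 103.2] cab [-89.2  27.  103.2]
0,-0,-0.012,0.0049,0.0011,0,0.7,
0,-0,-0.011,0.0048,0.0012,0,0.7,
0,-0,-0.012,0.0048,0.0013,0,0.7,
total 8
```

Emit:
play_rows --motion '[0,-0.001,-0.045,0.001,0,0,0.7,0,-0.001,-0.045,0.001,0,0,0.7,0,0,-0.045,0.001,0,0,0.7,0,-0.001,-0.045,0.001,0,0,0.7,0,0,-0.045,0.001,0,0,0.7,0,0,0,0,0,0,0.7]'

```text
clock: 14.25
eef_pos: [589.2, 55.7, 118.5]
eef_rot: [1.584, 1.106, -0.167]
wrist_force: [0.9, 0.1, -0.2]
finger_gap: 27.5
```

```bash
python3 - <<'E'
from h import *
pc()
plan([(pan(62,64,27),tool(np.radians(25),YAW,-1),.7,5,)],amax=3)
E
```

```text
14.25 cab [-100.5   32.9  118.5] px,up 63.2 82.1 gap 27.5 F [ 0.9  0.1 -0.2] q [ 0.08  0.27  1.85 -0.2   0.58  1.98]
# 4 rows -> [598.7  47.9 103.9] cab [-89.8  27.  103.9]
0.001,-0.002,-0.007,0.0045,0.0007,0.0015,0.7,
0.001,-0.002,-0.007,0.0044,0.0008,0.0015,0.7,
0,-0.002,-0.007,0.0044,0.0008,0.0015,0.7,
0.001,-0.002,-0.008,0.0045,0.0009,0.0015,0.7,
total 4
```

Emit:
play_rows --motion '[0.001,-0.002,-0.007,0.0045,0.001,0.001,0.7,0.001,-0.002,-0.007,0.0045,0.001,0.001,0.7,0,-0.002,-0.007,0.0045,0.001,0.001,0.7,0.001,-0.002,-0.007,0.0045,0.001,0.001,0.7,0,0,0,0,0,0,0.7]'

```text
clock: 14.75
eef_pos: [600.1, 49.9, 103.3]
eef_rot: [1.57, 1.133, -0.185]
wrist_force: [0.7, -0.4, -1.0]
finger_gap: 27.7
```

```bash
python3 - <<'E'
from h import *
pc()
E
```

```text
14.75 cab [-88.8  29.1 103.3] px,up 62.4 62.8 gap 27.7 F [ 0.7 -0.4 -1. ] q [ 0.07  0.33  1.81 -0.19  0.59  1.96]
```

Emit:
play_rows --motion '[0,0,0,0,0,0,0.3,0,0,0,0,0,0,0.1,0,0,0,0,0,0,-0.1,0,0,0,0,0,0,-0.2,0,0,0,0,0,0,-0.2,0,0,0,0,0,0,-0.2]'

```text
clock: 15.35
eef_pos: [600.0, 49.9, 103.4]
eef_rot: [1.57, 1.133, -0.185]
wrist_force: [0.1, 0.1, -0.6]
finger_gap: 56.4
```

```bash
python3 - <<'E'
from h import *
import cv2
pc()
a,_=camera("side");t,_=camera("top");cv2.imwrite("pics/s10.png",np.hstack([cv2.resize(a[150:350,150:350],None,fx=2,fy=2),cv2.resize(t[100:240,190:330],(400,400))]))
E
```

```text
15.35 cab [-88.9  29.2 103.4] px,up 62.4 63.0 gap 56.4 F [ 0.1  0.1 -0.6] q [ 0.07  0.32  1.81 -0.19  0.59  1.96]
```

View pics/s10.png

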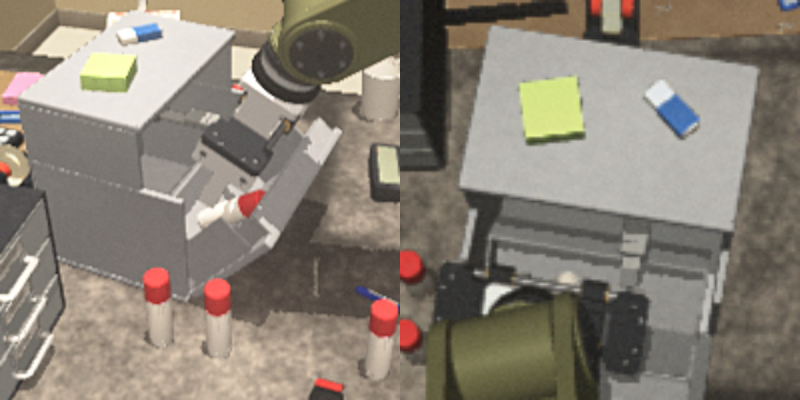

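Stick released, its cap leaning on the panel below the flange. I'll retreat along the tool axis.

Emit:
play_rows --motion '[0,0,0,-0.015,0,0,-0.2,0,0,0,-0.02,0,0,-0.2,0,0,0,-0.025,0,0,-0.2,0,0,0,-0.03,0,0,-0.2,0,0,0,-0.03,0,0,-0.2,0,0,0,-0.03,0,0,-0.2,0,0,0,-0.02,0,0,-0.2]'

```text
clock: 16.15
eef_pos: [525.8, 63.3, 259.9]
eef_rot: [1.567, 1.139, -0.188]
wrist_force: [0.0, -0.0, -0.2]
finger_gap: 56.5
```

```bash
python3 - <<'E'
from h import *
import cv2
pc()
a,_=camera("side");t,_=camera("top");cv2.imwrite("pics/s11.png",np.hstack([cv2.resize(a[150:350,150:350],None,fx=2,fy=2),cv2.resize(t[100:240,190:330],(400,400))]))
plan([(w([-230,0,270]),tool(np.radians(30),YAW,-1),1)])
E
```

```text
16.15 cab [-164.3   28.7  259.9] px,up 105.5 231.3 gap 56.5 F [ 0.  -0.  -0.2] q [ 0.11 -0.01  1.81 -0.16  0.94  1.94]
# 2 rows -> [455.9  47.  270. ] cab [-230.   -0.  270.]
0,0,0.044,-0.0182,-0.0282,0.0145,1,
0,0.001,0.045,-0.0194,-0.0273,0.0145,1,
total 2
```

View pics/s11.png

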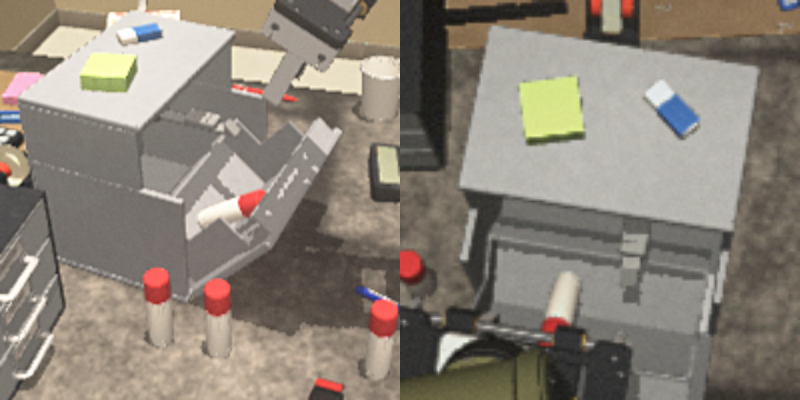

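```bash
python3 - <<'E'
from h import *
T=tool(0,YAW,-1)
plan([(w([-245,0,230]),T,1,30),(w([-235,0,90]),T,1,30)])
E
```

```text
# 4 rows -> [441.1  49.9 230. ] cab [-245.    0.  230.]
0,0,-0.109,-0.0016,-0.0217,0.0072,1,
0,0,-0.109,0.0008,-0.0218,0.0072,1,
0,0,-0.108,0.0031,-0.0215,0.0073,1,
-0,0.001,-0.109,0.0054,-0.0211,0.0072,1,
# 5 rows -> [451.  48.  90.] cab [-235.    0.   90.]
-0,-0,0,0.028,0.002,0,1,
-0,-0,0,0.028,0.002,0,1,
-0,-0,0,0.028,0.002,0,1,
-0,-0,0,0.028,0.002,0,1,
-0,-0,0,0.028,0.0021,0,1,
total 9
```

Emit:
play_rows --motion '[0,0,-0.109,-0.002,-0.022,0.007,1,0,0,-0.109,0.001,-0.022,0.007,1,0,0,-0.108,0.003,-0.022,0.007,1,0,0,-0.109,0.005,-0.021,0.007,1,0,0,0,0,-0.01,0,1,0,0,0,0,0,0,1]'

```text
clock: 16.85
eef_pos: [427.1, 52.4, 224.7]
eef_rot: [-1.509, 1.552, 3.02]
wrist_force: [-0.3, -0.6, 0.2]
finger_gap: 11.7
```

```bash
python3 - <<'E'
from h import *
pc();T=tool(0,YAW,-1)
plan([(w([-235,0,90]),T,1,25)])
E
```

```text
16.85 cab [-259.3   -0.   224.7] px,up 10.2 265.5 gap 11.7 F [-0.3 -0.6  0.2] q [0.04 0.02 1.8  0.   1.34 1.79]
# 6 rows -> [450.9  48.   90. ] cab [-235.    0.   90.]
-0,0,0.003,0.0224,0.0045,-0,1,
-0,0,0.003,0.0224,0.0044,-0,1,
-0,0,0.003,0.0224,0.0043,-0.0001,1,
-0,0,0.003,0.0224,0.0042,-0,1,
-0,0.001,0.003,0.0224,0.0042,-0.0001,1,
-0,0,0.003,0.0224,0.0041,0,1,
total 6
```

Emit:
play_rows --motion '[0,0,0.003,0.022,0.004,0,1,0,0,0.003,0.022,0.004,0,1,0,0,0.003,0.022,0.004,0,1,0,0,0.003,0.022,0.004,0,1,0,0,0.003,0.022,0.004,0,1,0,0,0.003,0.022,0.004,0,1,0,0,0,0,0,0,1]'

```text
clock: 17.55
eef_pos: [455.3, 49.4, 88.6]
eef_rot: [1.544, 1.545, -0.208]
wrist_force: [-0.1, -0.2, -0.1]
finger_gap: 0.4
```

```bash
python3 - <<'E'
from h import *
import cv2
pc();T=tool(0,YAW,-1)
W=[]
for a in(.7,.55,.4,.3):
    c,s=np.cos(a),np.sin(a);W.append((w([-96-6*c-145*s-9,0,15-6*s+145*c-38]),T,1,9))
plan(W)
a,_=camera("side");cv2.imwrite("pics/s12.png",cv2.resize(a[100:350,120:420],None,fx=2.4,fy=2.4))
E
```

```text
17.55 cab [-231.     2.1   88.6] px,up -55.9 143.3 gap 0.4 F [-0.1 -0.2 -0.1] q [ 0.03  0.23  1.91 -0.01  0.98  1.79]
# 4 rows -> [482.4  42.1  84.1] cab [-203.    -0.    84.1]
0.001,0,-0.006,0.0013,0.007,0.0005,1,
0.001,0,-0.007,0.0013,0.007,0.0006,1,
0,0,-0.006,0.0012,0.007,0.0005,1,
0.001,0.001,-0.007,0.0012,0.0069,0.0006,1,
# 3 rows -> [499.2  39.   97.4] cab [-185.9   -0.    97.4]
-0,-0,0,-0.0045,0.0057,-0,1,
-0,-0,0,-0.0045,0.0057,-0,1,
-0,-0,0,-0.0044,0.0057,-0,1,
# 3 rows -> [517.8  35.6 108.2] cab [-167.     0.   108.2]
-0,-0,0,-0.0036,0.0063,-0,1,
-0,-0,0,-0.0036,0.0063,-0,1,
-0,-0,0,-0.0036,0.0063,-0.0001,1,
# 2 rows -> [531.1  33.1 113.7] cab [-153.5    0.   113.7]
-0,-0,0,-0.0028,0.0067,0,1,
-0,-0,0,-0.0027,0.0068,0,1,
total 12
```

View pics/s12.png

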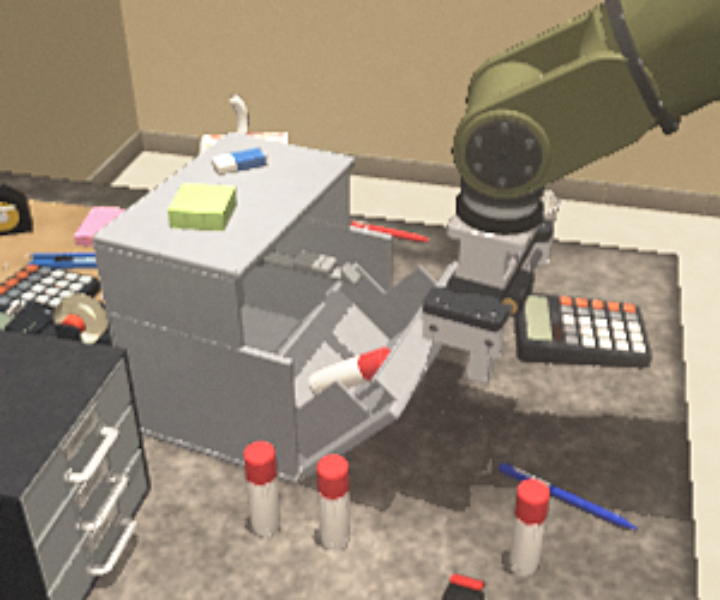

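Fingers are in front of the opened front. I'll push along its arc.

Emit:
play_rows --motion '[0.001,0,-0.006,0.001,0.007,0.001,1,0.001,0,-0.007,0.001,0.007,0.001,1,0,0,-0.006,0.001,0.007,0,1,0.001,0,-0.007,0.001,0.007,0,1,0,0,0,-0.0045,0.006,0,1,0,0,0,-0.0045,0.006,0,1,0,0,0,-0.0045,0.006,0,1]'

```text
clock: 18.3
eef_pos: [503.0, 39.3, 103.4]
eef_rot: [-1.671, 1.567, 2.858]
wrist_force: [-4.5, 2.2, -2.4]
finger_gap: 0.7
```

```bash
python3 - <<'E'
from h import *
pc();T=tool(0,YAW,-1)
W=[]
for a in(.4,.3,.2):
    c,s=np.cos(a),np.sin(a);W.append((w([-96-6*c-145*s-9,0,15-6*s+145*c-38]),T,1,9))
plan(W)
E
```

```text
18.3 cab [-182.3    0.9  103.4] px,up -9.0 123.2 gap 0.7 F [-4.5  2.2 -2.4] q [0.   0.31 1.76 0.   1.07 1.76]
# 2 rows -> [517.8  35.6 108.2] cab [-167.     0.   108.2]
-0,-0,0.002,-0.0024,0.0076,0.0005,1,
-0,-0,0.002,-0.0024,0.0077,0.0004,1,
# 2 rows -> [531.   33.1 113.8] cab [-153.6    0.   113.8]
-0,-0,0,-0.0028,0.0067,0,1,
-0,-0,0,-0.0028,0.0067,0,1,
# 2 rows -> [544.7  30.6 117.9] cab [-139.7    0.   117.9]
-0,-0,0,-0.0021,0.0069,0,1,
-0,-0,0,-0.002,0.007,0,1,
total 6
```

Contact with about 5 N of spring force, as expected. I'll continue.

Emit:
play_rows --motion '[0,0,0.002,-0.0025,0.008,0,1,0,0,0.002,-0.0025,0.008,0,1,0,0,0,-0.0025,0.007,0,1,0,0,0,-0.0025,0.007,0,1,0,0,0,-0.002,0.007,0,1,0,0,0,-0.002,0.007,0,1]'

```text
clock: 18.9
eef_pos: [547.3, 31.2, 119.6]
eef_rot: [-1.631, 1.562, 2.897]
wrist_force: [-4.7, 1.8, -2.9]
finger_gap: 0.2
```

```bash
python3 - <<'E'
from h import *
import cv2
pc();T=tool(0,YAW,-1)
W=[]
for a in(.1,.03,):
    c,s=np.cos(a),np.sin(a);W.append((w([-96-6*c-145*s-9,0,15-6*s+145*c-38]),T,1,8))
plan(W)
a,_=camera("side");cv2.imwrite("pics/s13.png",cv2.resize(a[100:350,120:420],None,fx=2.4,fy=2.4))
E
```

```text
18.9 cab [-137.2    1.1  119.6] px,up 35.9 106.6 gap 0.2 F [-4.7  1.8 -2.9] q [-0.01  0.39  1.62  0.    1.15  1.74]
# 2 rows -> [558.7  27.9 120.6] cab [-125.4   -0.   120.6]
-0,-0,0.004,-0.0006,0.0059,0.0005,1,
-0,-0.001,0.005,-0.0005,0.0059,0.0006,1,
# 2 rows -> [568.6  26.1 121.7] cab [-115.3   -0.   121.7]
-0,0,-0,-0.0006,0.005,-0,1,
-0,0,-0,-0.0005,0.0051,-0,1,
total 4
```

View pics/s13.png

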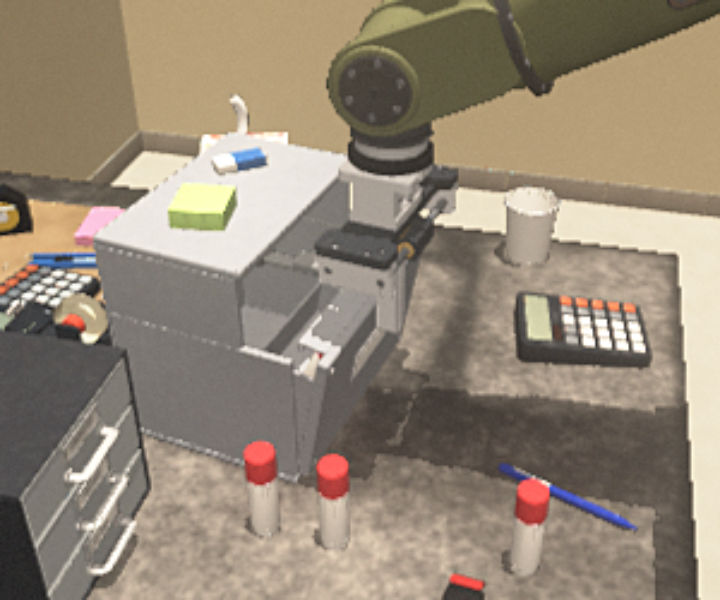

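Emit:
play_rows --motion '[0,0,0.004,-0.0005,0.006,0.0005,1,0,0,0.004,-0.0005,0.006,0.0005,1,0,0,0,-0.0005,0.005,0,1,0,0,0,-0.0005,0.005,0,1]'

```text
clock: 19.35
eef_pos: [569.2, 26.9, 122.3]
eef_rot: [-1.855, 1.565, 2.674]
wrist_force: [-4.8, 0.8, -1.6]
finger_gap: 0.3
```

Emit:
play_rows --motion '[0,0,0,0,0.004,0,1,0,0,0,0,0.004,0,1]'

```text
clock: 19.55
eef_pos: [576.2, 25.6, 122.5]
eef_rot: [-1.716, 1.561, 2.813]
wrist_force: [-30.6, 3.7, 16.6]
finger_gap: 0.3
```

```bash
python3 - <<'E'
from h import *
pc()
E
```

```text
19.55 cab [-107.8    0.8  122.5] px,up 60.2 89.8 gap 0.3 F [-30.6   3.7  16.6] q [-0.02  0.44  1.53  0.    1.18  1.73]
```

That's 30 N, so it is at the stop. I'll ease off and look.

Emit:
play_rows --motion '[0,0,0,0,-0.002,0,1,0,0,0,0,-0.005,0,1,0,0,0,0,-0.008,0,1]'

```text
clock: 19.85
eef_pos: [561.2, 28.2, 122.7]
eef_rot: [-1.681, 1.558, 2.847]
wrist_force: [-0.2, 0.4, 0.4]
finger_gap: 0.7
```

```bash
python3 - <<'E'
from h import *
import cv2
pc()
a,_=camera("side");cv2.imwrite("pics/s14.png",cv2.resize(a[120:320,140:380],None,fx=3,fy=3))
E
```

```text
19.85 cab [-123.     0.7  122.7] px,up 48.7 99.8 gap 0.7 F [-0.2  0.4  0.4] q [-0.02  0.41  1.57  0.    1.17  1.74]
```

View pics/s14.png

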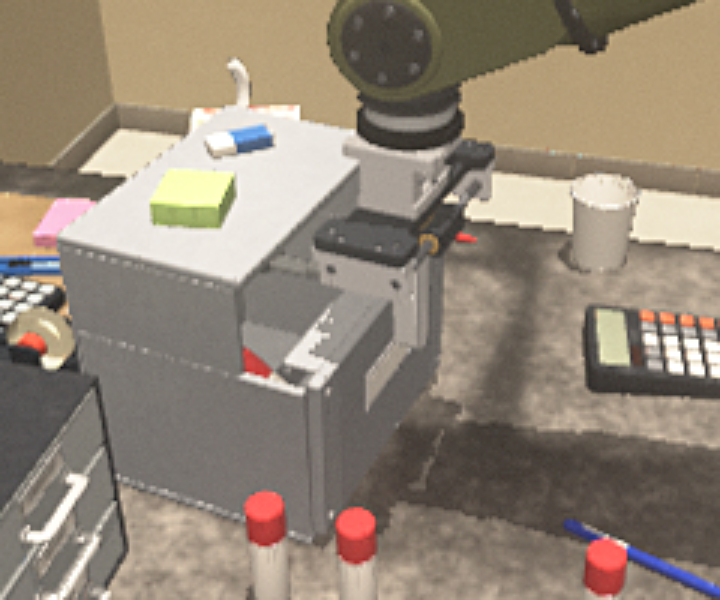

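The front stays shut with zero contact, but the red cap shows at (255,362), unexpectedly high. I'll retreat and inspect.

Emit:
play_rows --motion '[0,0,0,0,-0.03,0,1,0,0,0,0,-0.03,0,1,0,0,0,-0.03,-0.02,0,1,0,0,0,-0.04,-0.02,0,1,0,0,0,-0.04,-0.01,0.03,1,0,0,0,-0.04,0,0.04,1,0,0,0,-0.02,0,0.04,1,0,0,0,0,0,0.04,1,0,0,0,0,0,0.04,1]'

```text
clock: 20.8
eef_pos: [415.3, -135.9, 297.3]
eef_rot: [-0.15, 1.569, -1.898]
wrist_force: [0.8, 0.5, -0.8]
finger_gap: 0.5
```

```bash
python3 - <<'E'
from h import *
import cv2
pc()
a,da=camera("side");t,dt=camera("top");cv2.imwrite("pics/s15.png",np.hstack([cv2.resize(a[150:300,150:300],None,fx=2.66,fy=2.66),cv2.resize(t[100:240,190:330],(399,399))]))
np.save("/tmp/side_d2.npy",da);np.save("/tmp/top_d2.npy",dt)
for n,im,d in(("side",a,da),("top",t,dt)):
  P=camera_params(n);M=np.array(P["T"])
  v,u=np.nonzero((im[...,2]>110)&(im[...,1]<70)&(im[...,0]<70)&(d>0))
  X=np.stack([(u-P["cx"])*d[v,u]/P["fx"],(v-P["cy"])*d[v,u]/P["fy"],d[v,u],np.ones(len(u))],1)@M.T
  L=cab(X[:,:3]);k=(abs(L[:,0])<100)&(abs(L[:,1])<118);print(n,k.sum(),L[k].min(0).round() if k.sum() else 0,L[k].max(0).round() if k.sum() else 0)
  print([(round(o["conf"],2),cab((M@np.r_[o["at"],1])[:3]).round()) for o in place_of(n,"glue_stick")])
  print("edge",[(round(o["conf"],2),cab((M@np.r_[o["at"],1])[:3]).round()) for o in place_of(n,"front_edge")])
E
```

```text
20.8 cab [-236.4 -187.3  297.3] px,up 74.4 306.4 gap 0.5 F [ 0.8  0.5 -0.8] q [-0.4  -0.02  1.67 -0.    1.49  1.35]
side 0 0 0
[(0.96, array([-153.,  162.,    4.])), (0.75, array([-318.,  121.,    3.])), (0.69, array([-91., 173.,   4.]))]
edge [(0.83, array([-106.,    0.,  160.])), (0.61, array([-47.,  -1.,  24.]))]
top 39 [-20.  79.  76.] [-8. 98. 97.]
[(0.69, array([-150.,  163.,   -1.])), (0.61, array([-63.,  74.,  35.])), (0.51, array([-318.,  126.,    0.])), (0.43, array([-82., 175.,  -0.]))]
edge [(0.68, array([-105.,   -1.,  157.]))]
```

View pics/s15.png

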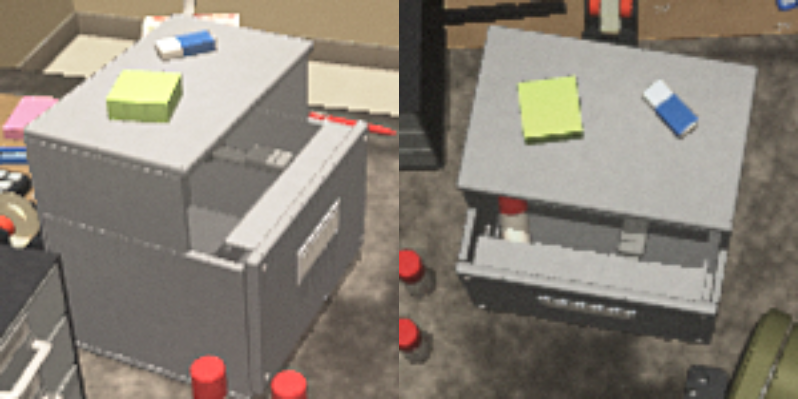

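The front is shut, and the stick now leans on the back/left of the trough. I'll measure its pose more closely and check that it is at rest.

Emit:
play_rows --motion '[0,0,0,0,0,0,1,0,0,0,0,0,0,1,0,0,0,0,0,0,1,0,0,0,0,0,0,1,0,0,0,0,0,0,1]'

```text
clock: 21.6
eef_pos: [416.6, -130.7, 296.0]
eef_rot: [-1.346, 1.568, -3.089]
wrist_force: [-0.8, -0.3, 0.6]
finger_gap: 0.2
```

```bash
python3 - <<'E'
from h import *
import cv2
from scipy.optimize import least_squares
pc()
t,d=camera("top");ms=masks_of("top","glue_stick")
P=camera_params("top");M=np.array(P["T"])
v,u=np.mgrid[:420,:560]
X=np.stack([(u-P["cx"])*d/P["fx"],(v-P["cy"])*d/P["fy"],d,np.ones_like(d)],-1)@M.T
L=cab(X[...,:3].reshape(-1,3)).reshape(420,560,3)
for o in ms:
    r=o["region"]&(d>0);print(round(o["conf"],2),r.sum(),np.median(L[r],0).round())
    c=np.median(L[r],0)
    if abs(c[1])<115 and c[0]>-95:
        Q=L[r];print(Q.min(0).round(),Q.max(0).round())
        best=None
        for a0 in((.7,.2,.7),(.2,0,1),(.9,.2,.2)):
            f=lambda q:np.linalg.norm(np.cross(Q-q[:3],q[3:]/np.linalg.norm(q[3:])),axis=1)-14
            s=least_squares(f,np.r_[c-[0,0,12],a0],loss="soft_l1")
            if best is None or s.cost<best.cost:best=s
        ax=best.x[3:]/np.linalg.norm(best.x[3:]);ax*=np.sign(ax[2]);print("axis",ax.round(2),"pt",best.x[:3].round(),best.cost/len(Q))
        tt=(Q-best.x[:3])@ax;print("t range",np.percentile(tt,[1,99]));e=best.x[:3]+ax*np.percentile(tt,99);print("top end",e.round(),"bottom",(e-94*ax).round())
        e=best.x[:3]+ax*np.percentile(tt,1);print("low visible",e.round(),"+94",(e+94*ax).round())
cv2.imwrite("pics/t16.png",cv2.resize(t[150:210,200:320],None,fx=6,fy=6,interpolation=cv2.INTER_CUBIC))
E
```

```text
21.6 cab [-236.1 -181.9  296. ] px,up 73.9 305.1 gap 0.2 F [-0.8 -0.3  0.6] q [-0.39 -0.02  1.67 -0.    1.49  1.36]
0.7 144 [-156.  159.   92.]
0.65 90 [-319.  118.   93.]
0.52 146 [-92. 169.  88.]
0.45 144 [-23.  85.  78.]
[-42.  71.  59.] [ -6. 101.  94.]
axis [0.74 0.2  0.64] pt [ 44. 103. 121.] 1.1083698996583469
t range [-105.1221324   -60.11049211]
top end [-0. 91. 83.] bottom [-70.  73.  22.]
low visible [-34.  82.  54.] +94 [ 36. 101. 114.]
0.27 9061 [ -6.  -0. 233.]
[-105. -122.   -9.] [203. 162. 264.]
axis [0.67 0.19 0.72] pt [-18.  -3. 186.] 61.624228010993235
t range [-167.49516644  126.49636898]
top end [ 66.  20. 277.] bottom [  4.   3. 209.]
low visible [-130.  -34.   65.] +94 [-67. -17. 133.]
```

View pics/t16.png

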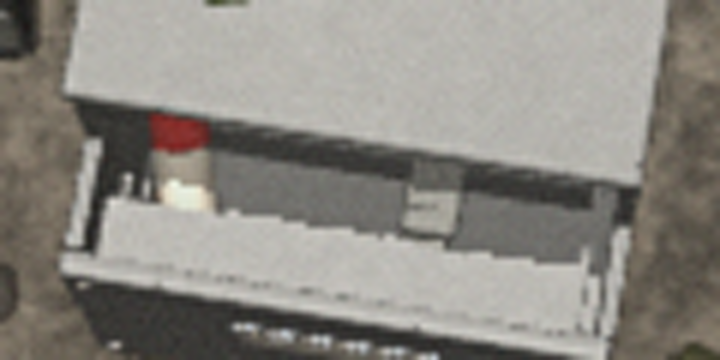

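The stick is at rest with its base on the trough floor and its centre at about (-24, 82, 57), inside the trough and below the top of the 45 mm wall. Its cap leans over the back rim. The front has held against its spring for about 2 s untouched. Last, I'll check the cup and tape measure.

```bash
python3 - <<'E'
from h import *
import cv2
for n in("side","top"):
  a,d=camera(n);cv2.imwrite(f"pics/{n}_end.png",a);M=np.array(camera_params(n)["T"])
  for t in("tape_measure","cup","front_edge"):print(n,t,[(round(o["conf"],2),(M@np.r_[o["at"],1])[:3].round()) for o in place_of(n,t)])
  o=cv2.imread(f"pics/{n}0.png")
  r=(slice(185,215),slice(328,355)) if n=="side" else (slice(255,275),slice(145,180))
  print("diff",n,np.abs(o[r].astype(int)-a[r]).mean())
E
```

```text
side tape_measure [(0.95, array([443., 280.,   1.]))]
side cup [(0.64, array([ 439., -331.,    1.]))]
side front_edge [(0.55, array([579.,  28., 158.])), (0.47, array([622.,  14., 157.]))]
diff side 10.6119341563786
top tape_measure [(0.85, array([440., 282.,   1.]))]
top cup [(0.97, array([ 441., -329.,    4.]))]
top front_edge [(0.57, array([581.,  20., 157.]))]
diff top 3.2595238095238095
```

View pics/side_end.png

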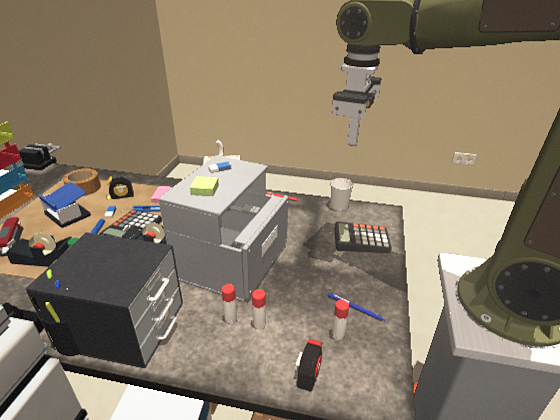

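The final picture shows the front shut, three look-alike sticks still standing, the cup upright at (341,193), the tape measure at (310,363), and the arm clear of everything.

```bash
python3 -c "
from cell import *
print(sign_off())"
```

```text
the job is handed in; nothing more can be done
None
```

The glue stick is in the trough, the front is shut and held by the hook, and the job is handed in at about 22 s of the 72 s. I pressed the hook's pad by touch at about 8 N and the front popped out. I took the leftmost of the four look-alike sticks, placed it, and pushed the front shut along its arc.

**Last checks:**
- **Front:** it has stayed shut against its spring with the arm away and the wrist force near zero. The front edge measures where it did at the start.
- **Stick:** it shifted while the front closed. It now leans at the left end, with its base on the trough floor and its centre inside, but the cap sticks out roughly 10–15 mm over the back wall. It is not lying flat.
- **Cup and tape measure:** both are standing. The tape measure is where it started, within measuring error. The cup was not detected at the start, so I could only compare it by eye. It looks unmoved and the arm never went near it, but the pixel comparison was inconclusive.
- **What went wrong:** my first grip on the stick was too high and off-centre, so I reopened and gripped it again. The closing push peaked at about 35 N at the stop, against limits of 40 N for the arm or gripper body and 120 N at the wrist.

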